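# Clear the repair bench: bottles to the crate, markers to the mug

## Task

Clear up the repair bench: stand every loose bottle upright on the floor of the blue divided crate, one to a free cell, and leave the grey bottle that is already in there where it is. Stand every marker pen from the sloping rest in the white mug, tip down and cap up, with the mug left standing on the bench; the order does not matter. Leave the multimeter, the solder spool and the small tin where they are.

Things in the scene. Friction and masses are not known exactly. Their poses are not given: they have to be found in the camera images.
- crate: Blue open crate with 2 x 3 square cells, fixed to the bench. Outside 146 mm (its x) x 216 mm (its y), 60 mm high, floor 6 mm thick, walls and dividers 6 mm. Origin: centre of the underside, z up. Cells are 64 mm wide inside; their centres lie at x = -35 or +35 mm and y = -70, 0 or +70 mm in the crate's frame
- bottle0: Loose bottle (green, yellow cap) standing on the bench, may be absent: 54 mm diameter to 75 mm height, a shoulder up to 90 mm, then a round cap 28 mm in diameter up to its top at 125 mm; 140 to 280 g, bottom-heavy. Origin: centre of its underside, z up along the bottle
- bottle1: Loose bottle (amber, white cap) standing on the bench, may be absent: 54 mm diameter to 75 mm height, a shoulder up to 90 mm, then a round cap 28 mm in diameter up to its top at 125 mm; 140 to 280 g, bottom-heavy. Origin: centre of its underside, z up along the bottle
- bottle2: Loose bottle (green, yellow cap) standing on the bench, may be absent: 54 mm diameter to 75 mm height, a shoulder up to 90 mm, then a round cap 28 mm in diameter up to its top at 125 mm; 140 to 280 g, bottom-heavy. Origin: centre of its underside, z up along the bottle
- bottle3: Loose bottle (amber, black cap) standing on the bench, may be absent: 54 mm diameter to 75 mm height, a shoulder up to 90 mm, then a round cap 28 mm in diameter up to its top at 125 mm; 140 to 280 g, bottom-heavy. Origin: centre of its underside, z up along the bottle
- bottle4: Loose bottle (white, red cap) standing on the bench, may be absent: 54 mm diameter to 75 mm height, a shoulder up to 90 mm, then a round cap 28 mm in diameter up to its top at 125 mm; 140 to 280 g, bottom-heavy. Origin: centre of its underside, z up along the bottle
- kept0: Grey bottle with a blue cap that already stands in a cell of the crate and stays there (may be absent; at least one is there). Same shape as the loose bottles: 54 mm diameter to 75 mm height, a shoulder up to 90 mm, then a round cap 28 mm in diameter up to its top at 125 mm; 140 to 280 g, bottom-heavy. Origin: centre of its underside, z up along the bottle
- kept1: Grey bottle with a blue cap that already stands in a cell of the crate and stays there (may be absent; at least one is there). Same shape as the loose bottles: 54 mm diameter to 75 mm height, a shoulder up to 90 mm, then a round cap 28 mm in diameter up to its top at 125 mm; 140 to 280 g, bottom-heavy. Origin: centre of its underside, z up along the bottle
- kept2: Grey bottle with a blue cap that already stands in a cell of the crate and stays there (may be absent; at least one is there). Same shape as the loose bottles: 54 mm diameter to 75 mm height, a shoulder up to 90 mm, then a round cap 28 mm in diameter up to its top at 125 mm; 140 to 280 g, bottom-heavy. Origin: centre of its underside, z up along the bottle
- pen0: Marker pen with black barrel and red cap, may be absent: a cylinder 16 mm in diameter, 150 mm long, 25 g. Origin: centre of its tip end (grey); its z axis points from the tip to the cap end (the last 52 mm are the cap). It starts on the sloping pen rest
- pen1: Marker pen with black barrel and blue cap, may be absent: a cylinder 16 mm in diameter, 150 mm long, 25 g. Origin: centre of its tip end (grey); its z axis points from the tip to the cap end (the last 52 mm are the cap). It starts on the sloping pen rest
- pen2: Marker pen with black barrel and green cap, may be absent: a cylinder 16 mm in diameter, 150 mm long, 25 g. Origin: centre of its tip end (grey); its z axis points from the tip to the cap end (the last 52 mm are the cap). It starts on the sloping pen rest
- rest: Grey sloping pen rest, fixed, 150 mm wide (y), 140 mm long (x). Origin: on the bench at its low front end, z up. Pens lie along x, tip at the low end, rising about 35 degrees, 50 mm apart (y = -50, 0, 50 mm), between a front stop at x = 0 and a notched rear bar, 84 mm high, at x = 112 mm; in between they hang free over a base 6 mm thick
- mug: White ceramic mug, loose, 400 g: 86 mm outer diameter at the rim, 95 mm high, wall 4 mm, floor about 5 mm, handle at its +y side (sticking out about 35 mm). Origin: centre of its underside, z up
- meter: Orange multimeter, 190 x 90 x 36 mm, lying on the bench; leave alone. Origin: centre of its underside
- spool: Solder spool, 60 mm diameter, 50 mm high, standing on the bench; leave alone. Origin: centre of its underside
- tin: Low brass-coloured tin with a white lid, 56 mm diameter, 35 mm high, standing on the bench; leave alone. Origin: centre of its underside
Things that resemble listed ones, but are neither listed nor needed, are in the scene too. What is shaped like the pen1 but pink is not meant. Leave any purple look-alike of the bottle4 alone.

How it is judged:
By the outcome, as a careful person would: the job done as asked, in the order asked, and still so for the second after the job is handed in, with the robot touching nothing.
Of kept0, kept1, kept2 only 1 to 1 are there at a start; the rules pass over those that are not, and their reading is None.
Of bottle0, bottle1, bottle2, bottle3, bottle4 only 4 to 5 are there at a start; the rules pass over those that are not, and their reading is None.
Of pen0, pen1, pen2 only 2 to 3 are there at a start; the rules pass over those that are not, and their reading is None.
At some moment in a run one of bottle0, bottle1, bottle2, bottle3, bottle4, mug may be knocked a few centimetres aside while the robot is not near it.
It also fails if it takes over 210 s, if anything falls off the work surface, if the arm or the gripper's body presses on something with over 40 N, if the wrist force passes 120 N, or if a joint passes its speed limit or range.

## Robot

A 6-joint arm with a two-finger parallel gripper is mounted at the origin on the work surface. World frame = base frame: x ahead of the robot, y to its left, z up, the work surface at z = 0. Lengths are in m, angles in rad, forces in N, time in s.
With the tool pointing down it reaches from about 0.35 to 0.975 m from the base axis. Payload 4.9 kg.
Tool frame: the origin (TCP) lies at the very end of the fingers, on their centre line; the grasp point (between the pads) lies 19 mm behind it; z points along the fingers, y is the line along which they close (so a half turn about z gives the same grasp; the last joint's range is limited). The gripper opens to 85 mm and grips with 20 to 120 N. Pads are 22 mm wide; open, the fingers measure 114 mm over their backs; the gripper's body (76 mm by 85 mm) begins 54 mm behind the grasp point. The pads swing forward as they close: fully open they stand 13 mm farther back than shut.
Start: joints at [1.036, 0.053, 1.613, -0, 1.476, -0.119], TCP at [0.252, 0.572, 0.231] pointing down, gripper open.
Joint ranges: [-3.01, 3.01], [-1.01, 2.22], [0.06, 2.58], [-1.02, 4.17], [0.09, 2.62], [-3.14, 3.14]. Speed limits (rad/s): [2.57, 2.57, 3.14, 3.14, 3.14, 3.14].

## Interface

Orientations are given as a unit quaternion [w, x, y, z].
In Python, from plant import manip gives the robot as it stands.
- The arm moves only by the tool send_rows, never from a script. Its argument "increments" is a list of rows, each an object of numbers: "claw": the closure, from -1 (fully open) to 1 (shut); "dx", "dy", "dz": the shift along the tool's x, y, z in units of 0.5 m (1.0 is 0.5 m); "yaw": the turn about the tool's z in units of 1.5 rad (1.0 is 1.5 rad). A call has 1 to 20 rows; each row is the pose to reach, as a shift and turn from the pose commanded when the call began, along the tool's axes at that moment; what a row does not reach only later rows make up. A row lasts 1/8 s, in which the tool goes at most 62.5 mm and 10.7 degrees, less where a joint would pass 70% of its speed; a pose out of reach is approached as far as the arm can. A call with a number of a shift or a turn outside -1 to 1 is refused whole. A call with a gripper value outside its range is refused whole. The fingers move at their own pace and stop on an object; the grip force is fixed at half the most. Time passes only in rows, so rows that repeat a pose let the fingers close. It gives the time, the measured TCP pose, the force, the opening and the grip force at its end, in the units of the state.
- manip.state(): the state, without advancing time (a new reading comes with each control period).
- manip.grab_frame(name): name is "side" or "top" or "wrist"; returns the picture (400x640x3 uint8, red, green, blue); there is no depth.
- manip.camera_params(name): a dict with "camera_matrix" (3x3 intrinsics, pixels), "extrinsics" (4x4, takes a point from world to camera coordinates); the wrist camera has in their place "tool_from_camera" (4x4, takes a point from camera to tool coordinates, whose origin is the TCP and whose axes are the flange's). Camera axes: x right, y down, z forward; pixel columns grow to the right and rows downward; lengths in m; the calibration is good to about 2 mm. A picture is of the moment at which its call begins: read the wrist's pose just before it. camera_params takes no time and is no camera call.
- manip.job_done(): hands the job in; it is judged then, once.
The state is a dict: "time": time; "joint_pos": joint angles; "joint_vel": joint speeds; "joint_efforts": joint torques, N m; "tool_pos": TCP position; "tool_rot": TCP orientation; "contact_force": force on the tool from outside, world axes, zero at the start; "ft_torque": the same for the moment, N m; "gripper_width": opening from 0.0 (shut) to 1.0 (fully open); "grasp_force": force on a finger pad.
Only numpy, scipy, OpenCV 4.12 (cv2) and the standard library are available. Lean on these libraries where they do the work, as an engineer would, in place of code of your own. Each camera call takes 0.05 s, during which the arm holds its last target. There are 200 camera calls.

## Working session

There is one attempt and no reset: what is moved stays moved. The work goes in short steps, Python scripts to look and compute and a tool call to move; the robot and the scene stay as the last step left them, time stands still between calls to the robot, and variables do not carry over. Pictures are saved under pics/ and viewed, at most 14 in all, crops included, and the job is handed in when it is done.

Besides the shell and the picture viewer there is one more tool, called after "Request:" as name(argument=value, ...), one argument or row to a line, values as JSON. send_rows: Moves the arm, as the interface text tells. Shifts and turns lie within -1 to 1; 1 stands for 0.5 m of shift or 1.5 rad of turn. Its arguments: {"type":"object","properties":{"increments":{"type":"array","items":{"type":"object","properties":{"claw":{"type":"number"},"dx":{"type":"number"},"dy":{"type":"number"},"dz":{"type":"number"},"yaw":{"type":"number"}}}}},"required":["increments"]}

```bash
ls; mkdir -p pics; python3 - <<'E'
from plant import manip
import cv2,numpy as np
np.set_printoptions(precision=4,suppress=True)
for n in ("top","side"):
    f=manip.grab_frame(n); cv2.imwrite(f"pics/{n}0.png",f[:,:,::-1])
    p=manip.camera_params(n); print(n,p)
print(manip.camera_params("wrist")); print(manip.state())
E
```

```text
pics
top {'camera_matrix': array([[384.9471,   0.    , 318.9462],
       [  0.    , 384.9471, 197.925 ],
       [  0.    ,   0.    ,   1.    ]]), 'extrinsics': array([[-0.0194, -0.9996,  0.0222, -0.0055],
       [-0.9941,  0.0169, -0.1076,  0.5908],
       [ 0.1072, -0.0242, -0.9939,  0.884 ],
       [ 0.    ,  0.    ,  0.    ,  1.    ]])}
side {'camera_matrix': array([[376.77  ,   0.    , 323.4985],
       [  0.    , 376.77  , 199.997 ],
       [  0.    ,   0.    ,   1.    ]]), 'extrinsics': array([[ 0.8883, -0.4593,  0.0035, -0.531 ],
       [-0.2813, -0.5501, -0.7863,  0.2088],
       [ 0.3631,  0.6975, -0.6178,  0.9664],
       [ 0.    ,  0.    ,  0.    ,  1.    ]])}
{'camera_matrix': array([[294.295 ,   0.    , 320.7512],
       [  0.    , 294.295 , 197.2508],
       [  0.    ,   0.    ,   1.    ]]), 'tool_from_camera': array([[-0.0002, -0.9569, -0.2906,  0.0745],
       [ 1.    , -0.0007,  0.0018, -0.0023],
       [-0.0019, -0.2906,  0.9569, -0.1407],
       [ 0.    ,  0.    ,  0.    ,  1.    ]])}
{'time': 0.1, 'joint_pos': array([ 1.036 ,  0.0533,  1.6142, -0.    ,  1.476 , -0.119 ]), 'joint_vel': array([-0.0008, -0.0002, -0.0027,  0.    ,  0.0036,  0.0007]), 'joint_efforts': array([  0.0005, -39.4902, -37.1363,  -0.0001,   0.0039,  -0.    ]), 'tool_pos': array([0.2522, 0.5713, 0.2302]), 'tool_rot': array([-0.0003,  0.2064,  0.9785, -0.0009]), 'contact_force': array([-0.4051, -0.4797,  0.1601]), 'ft_torque': array([-0.0228,  0.0016, -0.0148]), 'grasp_force': 0.0, 'gripper_width': 0.9971925410133833}
```

View pics/top0.png

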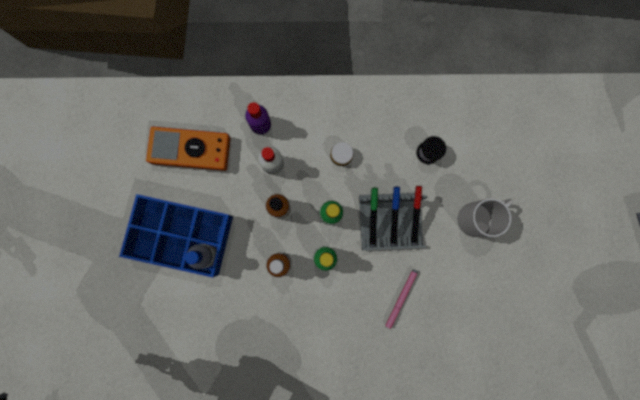

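View pics/side0.png

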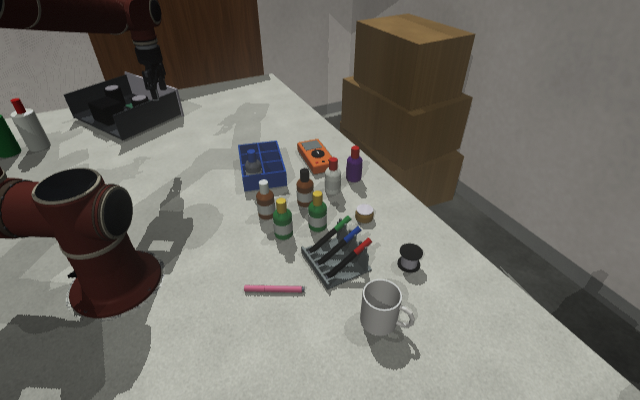

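The top view shows five loose bottles: white/red (268,155), amber/black (277,204), amber/white (278,267), green/yellow (332,212) and (326,259). There is also the grey bottle in the crate (197,256), three pens (374/395/417, ~215) and the mug (491,218).

Candidates:
- **bottle4:** white body (270,160) or purple body (258,118). The white one fits, since the purple is the excluded look-alike.
- **pen1:** blue cap with black barrel (395,215) or pink pen (402,298). The black-barrelled one fits.

I'll confirm both in enlarged crops.

```bash
python3 - <<'E'
import cv2
f=cv2.imread("pics/top0.png")
cv2.imwrite("pics/c1.png",cv2.resize(f[95:275,115:355],None,fx=3.3,fy=3.3,interpolation=cv2.INTER_CUBIC))
cv2.imwrite("pics/c2.png",cv2.resize(f[130:280,340:540],None,fx=4,fy=4,interpolation=cv2.INTER_CUBIC))
E
```

```text
(no output)
```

View pics/c1.png

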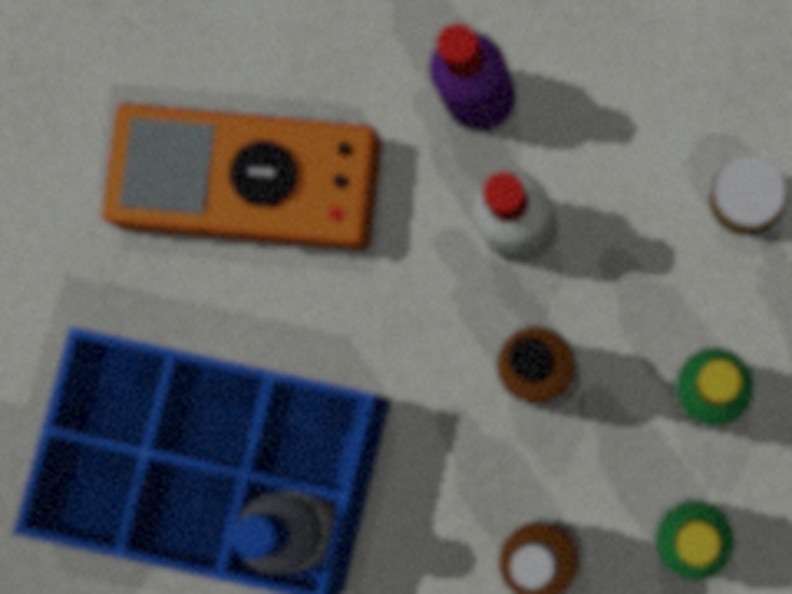

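View pics/c2.png

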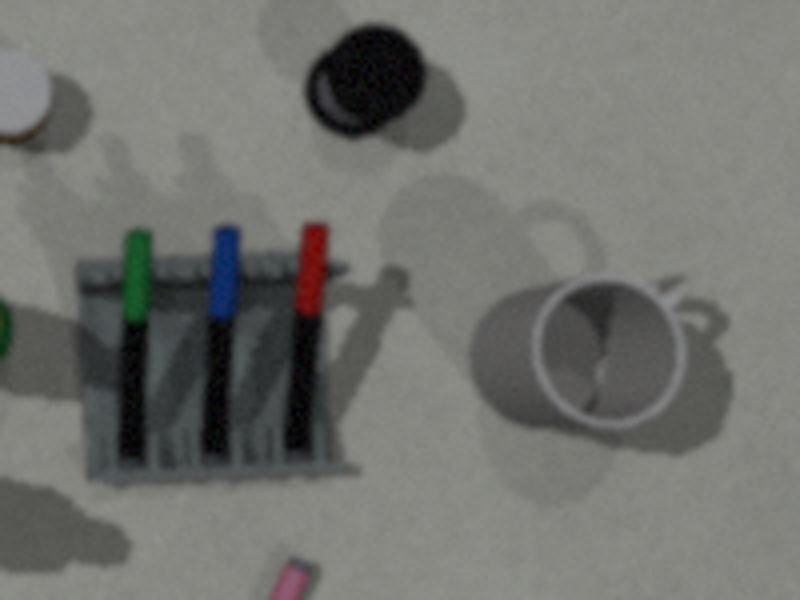

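Confirmed: the white-bodied bottle with the red cap (c1 505,195) and the black-barrelled pen with the blue cap (c2 225,230) are the ones meant. The purple bottle and the pink pen are look-alikes. The grey bottle is in the lower-right cell, so five cells are free. Next I'll compute the positions.

```bash
cat > h.py <<'E'
from plant import manip
import cv2,numpy as np
from scipy.optimize import least_squares
np.set_printoptions(precision=4,suppress=True)
T=manip.camera_params("top")
def world(uv,z,P=T):
    K,E=np.array(P["camera_matrix"]),np.array(P["extrinsics"]); R,t=E[:3,:3],E[:3,3]
    d=R.T@np.linalg.inv(K)@np.array([*uv,1.]); c=-R.T@t
    return c+d*(z-c[2])/d[2]
def pix(X,P=T):
    K,E=np.array(P["camera_matrix"]),np.array(P["extrinsics"]); p=K@(E[:3,:3]@np.asarray(X)+E[:3,3]); return p[:2]/p[2]
c1=lambda u,v:(115+(u+.5)/3.3-.5,95+(v+.5)/3.3-.5)
c2=lambda u,v:(340+(u+.5)/4-.5,130+(v+.5)/4-.5)
E
python3 - <<'E'
from h import *
for n,p in dict(red4=(505,195),black3=(533,358),white1=(534,567),yelA=(719,382),yelB=(697,543),purple=(458,45)).items():
    print(n,world(c1(*p),.125))
print("tin",world(c1(748,190),.035),"meter",world(c1(240,175),.036))
print("mug",world(c2(610,350),.095))
for n,a,b in(("g",(138,232),(131,455)),("b",(227,230),(215,452)),("r",(315,226),(299,450))):
    print("pen",n,world(c2(*a),.10),world(c2(*b),.015))
print("rest front",world(c2(95,472),.01),world(c2(352,466),.01),"bar",world(c2(85,268),.084),world(c2(345,268),.084))
px=[(72,328),(385,398),(15,533),(147,453),(247,473)]
cr=np.array([(73,108),(73,-108),(-73,108),(0,35),(0,-35)])/1e3
W=np.array([world(c1(*p),.06)[:2] for p in px])
def m(q): c,s=np.cos(q[2]),np.sin(q[2]); return cr@np.array([[c,s],[-s,c]])+q[:2]
r=least_squares(lambda q:(m(q)-W).ravel(),[W[:,0].mean(),W[:,1].mean(),0]); print("crate",r.x,r.fun.reshape(-1,2))
q=r.x;c,s=np.cos(q[2]),np.sin(q[2])
for x in(.035,-.035):
  for y in(.07,0,-.07): print("cell",x,y,q[:2]+[c*x-s*y,s*x+c*y])
print("kept cap",world(c1(255,535),.131))
for p in((30,130),): print(world(p,0,manip.camera_params("side")))
E
```

```text
red4 [0.6783 0.0947 0.125 ]
black3 [0.571  0.0772 0.125 ]
white1 [0.438  0.0776 0.125 ]
yelA [ 0.5534 -0.0425  0.125 ]
yelB [ 0.4509 -0.0261  0.125 ]
purple [0.7798 0.1252 0.125 ]
tin [ 0.6999 -0.0722  0.035 ] meter [0.716  0.2952 0.036 ]
mug [ 0.5343 -0.3993  0.095 ]
pen g [ 0.6041 -0.1373  0.1   ] [ 0.4806 -0.1428  0.015 ]
pen b [ 0.6045 -0.1869  0.1   ] [ 0.4814 -0.1935  0.015 ]
pen r [ 0.6059 -0.2361  0.1   ] [ 0.4816 -0.2444  0.015 ]
rest front [ 0.4708 -0.1215  0.01  ] [ 0.4713 -0.2775  0.01  ] bar [ 0.5863 -0.1094  0.084 ] [ 0.5839 -0.2566  0.084 ]
crate [ 0.5078  0.3122 -0.2467] [[ 0.0014 -0.0019]
 [ 0.0011  0.0044]
 [-0.0004 -0.0003]
 [ 0.     -0.0013]
 [-0.0021 -0.0009]]
cell 0.035 0.07 [0.5589 0.3716]
cell 0.035 0 [0.5418 0.3037]
cell 0.035 -0.07 [0.5247 0.2358]
cell -0.035 0.07 [0.491  0.3887]
cell -0.035 0 [0.4739 0.3208]
cell -0.035 -0.07 [0.4568 0.2529]
kept cap [0.4619 0.2516 0.131 ]
[-0.2653  1.0586  0.    ]
```

```bash
cat >> h.py <<'E'
from scipy.spatial.transform import Rotation as Ro
def go(*targets):
    s=manip.state(); w,x,y,z=s["tool_rot"]; R=Ro.from_quat([x,y,z,w]).as_matrix(); p=np.array(s["tool_pos"])
    print("t",round(s["time"],2),"tcp",p,"toolx deg",np.degrees(np.arctan2(R[1,0],R[0,0])).round(2),"F",s["contact_force"],"w",round(s["gripper_width"],3),"g",round(s["grasp_force"],1))
    for t in targets: print(t,"->",(R.T@(np.array(t)-p)/.5))
CAPS=dict(red=(.678,.095),black=(.571,.077),white=(.438,.078),yelA=(.553,-.0425),yelB=(.451,-.026))
E
python3 -c "
from h import *
go((.438,.078,.2),(.438,.078,.094))"
```

```text
t 0.1 tcp [0.2522 0.5713 0.2302] toolx deg 156.18 F [-0.4051 -0.4797  0.1601] w 0.997 g 0.0
(0.438, 0.078, 0.2) -> [-0.7385 -0.7522  0.0616]
(0.438, 0.078, 0.094) -> [-0.7385 -0.7518  0.2736]
```

Request:
send_rows(
  increments=[
    {"dx": -0.739, "dy": -0.754, "dz": 0.06, "yaw": -0.277, "claw": 0},
    {"dx": -0.739, "dy": -0.754, "dz": 0.06, "yaw": -0.277, "claw": 0},
    {"dx": -0.739, "dy": -0.754, "dz": 0.06, "yaw": -0.277, "claw": 0},
    {"dx": -0.739, "dy": -0.754, "dz": 0.06, "yaw": -0.277, "claw": 0},
    {"dx": -0.739, "dy": -0.754, "dz": 0.06, "yaw": -0.277, "claw": 0},
    {"dx": -0.739, "dy": -0.754, "dz": 0.06, "yaw": -0.277, "claw": 0},
    {"dx": -0.739, "dy": -0.754, "dz": 0.06, "yaw": -0.277, "claw": 0},
    {"dx": -0.739, "dy": -0.754, "dz": 0.06, "yaw": -0.277, "claw": 0},
    {"dx": -0.739, "dy": -0.754, "dz": 0.06, "yaw": -0.277, "claw": 0},
    {"dx": -0.739, "dy": -0.754, "dz": 0.06, "yaw": -0.277, "claw": 0},
    {"dx": -0.739, "dy": -0.754, "dz": 0.06, "yaw": -0.277, "claw": 0},
    {"dx": -0.739, "dy": -0.754, "dz": 0.06, "yaw": -0.277, "claw": 0},
  ],
)

```text
time: 1.6
tool_pos: [0.4378, 0.0787, 0.2012]
tool_rot: [-0.0, -0.001, 1.0, 0.0]
contact_force: [-1.1, -0.4, -0.4]
gripper_width: 0.502
grasp_force: 0.0
```

```bash
python3 -c "
from h import *
go((.438,.078,.2),(.438,.078,.094))
cv2.imwrite('pics/w1.png',manip.grab_frame('wrist')[:,:,::-1])"
```

```text
t 1.6 tcp [0.4378 0.0787 0.2012] toolx deg -179.91 F [-1.122  -0.3777 -0.3864] w 0.502 g 0.0
(0.438, 0.078, 0.2) -> [-0.0003 -0.0013  0.0025]
(0.438, 0.078, 0.094) -> [-0.0004 -0.0014  0.2145]
```

View pics/w1.png

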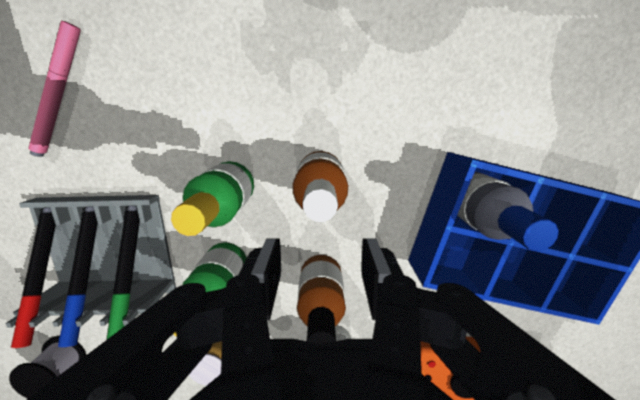

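The wrist view shows the white cap at (320,200), centred between the fingers, the grey bottle in its near cell, and crate corners at (473,160), (430,284) and (598,323). I'll check these against my estimates.

```bash
cat >> h.py <<'E'
def wristcam():
    s=manip.state(); w,x,y,z=s["tool_rot"]; M=np.eye(4); M[:3,:3]=Ro.from_quat([x,y,z,w]).as_matrix(); M[:3,3]=s["tool_pos"]
    P=manip.camera_params("wrist"); return dict(camera_matrix=P["camera_matrix"],extrinsics=np.linalg.inv(M@np.array(P["tool_from_camera"])))
E
python3 - <<'E'
from h import *
P=wristcam()
print(pix((.438,.078,.125),P), world((320,205),.125,P))
q=[.5078,.3122,-.2467];c,s=np.cos(q[2]),np.sin(q[2])
for x,y in((-.073,-.108),(.073,-.108),(.073,.108),(-.073,.035),(0,-.035),(0,.035),(0,-.108)):
    X=(q[0]+c*x-s*y,q[1]+s*x+c*y,.06); print(x,y,pix(X,P).round(1))
E
```

```text
[321.8965 208.8338] [0.4349 0.0765 0.125 ]
-0.073 -0.108 [474.2 160. ]
0.073 -0.108 [422.3 287.3]
0.073 0.108 [598.3 326.8]
-0.073 0.035 [607.3 194.8]
0 -0.035 [511.5 243.7]
0 0.035 [571.8 258.2]
0 -0.108 [446.5 227.9]
```

Request:
send_rows(
  increments=[
    {"dz": 0.11, "claw": 0},
    {"dz": 0.213, "claw": 0},
    {"dz": 0.213, "claw": 0},
    {"dz": 0.213, "claw": 1},
    {"dz": 0.213, "claw": 1},
    {"dz": 0.213, "claw": 1},
    {"dz": 0.213, "claw": 1},
    {"dz": 0.213, "claw": 1},
    {"dz": 0.15, "claw": 1},
    {"dz": 0.05, "claw": 1},
    {"dz": -0.1, "claw": 1},
    {"dz": -0.1, "claw": 1},
  ],
)

```text
invalid input
```

Request:
send_rows(
  increments=[
    {"dx": 0, "dy": 0, "yaw": 0, "dz": 0.11, "claw": 0},
    {"dx": 0, "dy": 0, "yaw": 0, "dz": 0.213, "claw": 0},
    {"dx": 0, "dy": 0, "yaw": 0, "dz": 0.213, "claw": 0},
    {"dx": 0, "dy": 0, "yaw": 0, "dz": 0.213, "claw": 1},
    {"dx": 0, "dy": 0, "yaw": 0, "dz": 0.213, "claw": 1},
    {"dx": 0, "dy": 0, "yaw": 0, "dz": 0.213, "claw": 1},
    {"dx": 0, "dy": 0, "yaw": 0, "dz": 0.213, "claw": 1},
    {"dx": 0, "dy": 0, "yaw": 0, "dz": 0.213, "claw": 1},
    {"dx": 0, "dy": 0, "yaw": 0, "dz": 0.15, "claw": 1},
    {"dx": 0, "dy": 0, "yaw": 0, "dz": 0.05, "claw": 1},
    {"dx": 0, "dy": 0, "yaw": 0, "dz": -0.1, "claw": 1},
    {"dx": 0, "dy": 0, "yaw": 0, "dz": -0.1, "claw": 1},
  ],
)

```text
time: 3.15
tool_pos: [0.4402, 0.0776, 0.2564]
tool_rot: [0.004, 0.0, 1.0, -0.0]
contact_force: [0.6, -0.1, -2.6]
gripper_width: 0.307
grasp_force: 59.6
```

```bash
python3 -c "
from h import *
go((.491,.389,.25),(.491,.389,.102),(.438,.078,.094))"
```

```text
t 3.15 tcp [0.4402 0.0776 0.2564] toolx deg 179.98 F [ 0.5909 -0.0566 -2.6303] w 0.307 g 59.6
(0.491, 0.389, 0.25) -> [-0.1013  0.6228  0.0136]
(0.491, 0.389, 0.102) -> [-0.0988  0.6229  0.3096]
(0.438, 0.078, 0.094) -> [0.0071 0.0008 0.3247]
```

Request:
send_rows(
  increments=[
    {"dx": -0.106, "dy": 0.622, "yaw": 0, "dz": 0, "claw": 1},
    {"dx": -0.106, "dy": 0.622, "yaw": 0, "dz": 0, "claw": 1},
    {"dx": -0.106, "dy": 0.622, "yaw": 0, "dz": 0, "claw": 1},
    {"dx": -0.106, "dy": 0.622, "yaw": 0, "dz": 0, "claw": 1},
    {"dx": -0.106, "dy": 0.622, "yaw": 0, "dz": 0, "claw": 1},
    {"dx": -0.106, "dy": 0.622, "yaw": 0, "dz": 0, "claw": 1},
    {"dx": -0.106, "dy": 0.622, "yaw": 0, "dz": 0, "claw": 1},
    {"dx": -0.106, "dy": 0.622, "yaw": 0, "dz": 0.05, "claw": 1},
    {"dx": -0.106, "dy": 0.622, "yaw": 0, "dz": 0.12, "claw": 1},
    {"dx": -0.106, "dy": 0.622, "yaw": 0, "dz": 0.18, "claw": 1},
    {"dx": -0.106, "dy": 0.622, "yaw": 0, "dz": 0.23, "claw": 1},
    {"dx": -0.106, "dy": 0.622, "yaw": 0, "dz": 0.27, "claw": 1},
    {"dx": -0.106, "dy": 0.622, "yaw": 0, "dz": 0.296, "claw": 1},
    {"dx": -0.106, "dy": 0.622, "yaw": 0, "dz": 0.296, "claw": 1},
    {"dx": -0.106, "dy": 0.622, "yaw": 0, "dz": 0.296, "claw": 0},
    {"dx": -0.106, "dy": 0.622, "yaw": 0, "dz": 0.296, "claw": 0},
    {"dx": -0.106, "dy": 0.622, "yaw": 0, "dz": 0.2, "claw": 0},
    {"dx": -0.106, "dy": 0.622, "yaw": 0, "dz": 0.1, "claw": 0},
    {"dx": -0.106, "dy": 0.622, "yaw": 0, "dz": 0.1, "claw": 0},
  ],
)

```text
time: 5.52
tool_pos: [0.4943, 0.3906, 0.2089]
tool_rot: [0.005, 0.0, 1.0, 0.003]
contact_force: [-0.0, -0.1, 0.1]
gripper_width: 0.502
grasp_force: 0.0
```

```bash
cat >> h.py <<'E'
def look():
    """positions of known caps/mug now, from template match near their last pixels in top0; reports shift"""
    f=manip.grab_frame("top")[:,:,::-1]; g=cv2.imread("pics/top0.png"); cv2.imwrite("pics/now.png",f)
    it={k:(*v,.125,15) for k,v in CAPS.items()}; it["mug"]=(.534,-.399,.095,24)
    for k,(x,y,z,r) in it.items():
        u,v=np.round(pix((x,y,z-.03))).astype(int); t=g[v-r:v+r,u-r:u+r]; m=35
        s=np.ascontiguousarray(f[max(0,v-r-m):v+r+m,u-r-m:u+r+m])
        R=cv2.matchTemplate(s,np.ascontiguousarray(t),cv2.TM_CCOEFF_NORMED); _,b,_,l=cv2.minMaxLoc(R)
        d=np.array(l)-m; p=pix((x,y,z)); print(k,"shift px",d,"score",round(b,2),"pos",world(p+d,z)[:2])
E
python3 -c "
from h import *
go((.438,.078,.25)); look()"
```

```text
t 5.53 tcp [0.4943 0.3906 0.2089] toolx deg 179.99 F [-0.0045 -0.1218  0.126 ] w 0.502 g 0.0
(0.438, 0.078, 0.25) -> [ 0.1116 -0.6246 -0.0876]
red shift px [0 0] score 1.0 pos [0.678 0.095]
black shift px [0 0] score 1.0 pos [0.571 0.077]
white shift px [13 35] score 0.55 pos [0.3659 0.0517]
yelA shift px [0 0] score 1.0 pos [ 0.553  -0.0425]
yelB shift px [0 0] score 0.96 pos [ 0.451 -0.026]
mug shift px [0 0] score 0.99 pos [ 0.534 -0.399]
```

Request:
send_rows(
  increments=[
    {"dx": 0.08, "dy": -0.83, "yaw": 0, "dz": 0, "claw": 0},
    {"dx": 0.08, "dy": -0.83, "yaw": 0, "dz": 0, "claw": 0},
    {"dx": 0.08, "dy": -0.83, "yaw": 0, "dz": 0, "claw": 0},
    {"dx": 0.08, "dy": -0.83, "yaw": 0, "dz": 0, "claw": 0},
    {"dx": 0.08, "dy": -0.83, "yaw": 0, "dz": 0, "claw": 0},
    {"dx": 0.08, "dy": -0.83, "yaw": 0, "dz": 0, "claw": 0},
    {"dx": 0.08, "dy": -0.83, "yaw": 0, "dz": 0, "claw": 0},
    {"dx": 0.08, "dy": -0.83, "yaw": 0, "dz": 0, "claw": 0},
    {"dx": 0.08, "dy": -0.83, "yaw": 0, "dz": 0, "claw": 0},
    {"dx": 0.08, "dy": -0.83, "yaw": 0, "dz": 0.11, "claw": 0},
    {"dx": 0.08, "dy": -0.83, "yaw": 0, "dz": 0.213, "claw": 0},
    {"dx": 0.08, "dy": -0.83, "yaw": 0, "dz": 0.213, "claw": 0},
    {"dx": 0.08, "dy": -0.83, "yaw": 0, "dz": 0.213, "claw": 1},
    {"dx": 0.08, "dy": -0.83, "yaw": 0, "dz": 0.213, "claw": 1},
    {"dx": 0.08, "dy": -0.83, "yaw": 0, "dz": 0.213, "claw": 1},
    {"dx": 0.08, "dy": -0.83, "yaw": 0, "dz": 0.213, "claw": 1},
    {"dx": 0.08, "dy": -0.83, "yaw": 0, "dz": 0.15, "claw": 1},
    {"dx": 0.08, "dy": -0.83, "yaw": 0, "dz": 0.05, "claw": 1},
    {"dx": 0.08, "dy": -0.83, "yaw": 0, "dz": -0.1, "claw": 1},
    {"dx": 0.08, "dy": -0.83, "yaw": 0, "dz": -0.1, "claw": 1},
  ],
)

```text
time: 8.07
tool_pos: [0.4535, -0.027, 0.2575]
tool_rot: [0.005, 0.0, 1.0, -0.001]
contact_force: [-0.1, -0.1, -2.9]
gripper_width: 0.31
grasp_force: 59.7
```

```bash
python3 -c "
from h import *
go((.559,.372,.103)); f=manip.grab_frame('top')[:,:,::-1]; cv2.imwrite('pics/c3.png',cv2.resize(f[175:300,110:360],None,fx=3,fy=3,interpolation=cv2.INTER_CUBIC))"
```

```text
t 8.07 tcp [ 0.4535 -0.027   0.2575] toolx deg 179.97 F [-0.1045 -0.0774 -2.9045] w 0.31 g 59.7
(0.559, 0.372, 0.103) -> [-0.2074  0.7988  0.3093]
```

View pics/c3.png

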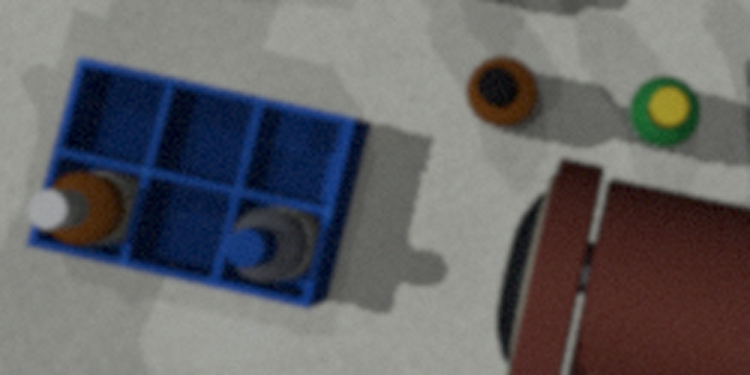

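The white-capped bottle stands squarely in the lower-left cell (crop 85,207). The yellow-capped bottle is held.

Request:
send_rows(
  increments=[
    {"dx": -0.216, "dy": 0.796, "yaw": 0, "dz": 0, "claw": 1},
    {"dx": -0.216, "dy": 0.796, "yaw": 0, "dz": 0, "claw": 1},
    {"dx": -0.216, "dy": 0.796, "yaw": 0, "dz": 0, "claw": 1},
    {"dx": -0.216, "dy": 0.796, "yaw": 0, "dz": 0, "claw": 1},
    {"dx": -0.216, "dy": 0.796, "yaw": 0, "dz": 0, "claw": 1},
    {"dx": -0.216, "dy": 0.796, "yaw": 0, "dz": 0, "claw": 1},
    {"dx": -0.216, "dy": 0.796, "yaw": 0, "dz": 0, "claw": 1},
    {"dx": -0.216, "dy": 0.796, "yaw": 0, "dz": 0, "claw": 1},
    {"dx": -0.216, "dy": 0.796, "yaw": 0, "dz": 0.05, "claw": 1},
    {"dx": -0.216, "dy": 0.796, "yaw": 0, "dz": 0.12, "claw": 1},
    {"dx": -0.216, "dy": 0.796, "yaw": 0, "dz": 0.18, "claw": 1},
    {"dx": -0.216, "dy": 0.796, "yaw": 0, "dz": 0.23, "claw": 1},
    {"dx": -0.216, "dy": 0.796, "yaw": 0, "dz": 0.27, "claw": 1},
    {"dx": -0.216, "dy": 0.796, "yaw": 0, "dz": 0.296, "claw": 1},
    {"dx": -0.216, "dy": 0.796, "yaw": 0, "dz": 0.296, "claw": 1},
    {"dx": -0.216, "dy": 0.796, "yaw": 0, "dz": 0.296, "claw": 0},
    {"dx": -0.216, "dy": 0.796, "yaw": 0, "dz": 0.296, "claw": 0},
    {"dx": -0.216, "dy": 0.796, "yaw": 0, "dz": 0.2, "claw": 0},
    {"dx": -0.216, "dy": 0.796, "yaw": 0, "dz": 0.1, "claw": 0},
    {"dx": -0.216, "dy": 0.796, "yaw": 0, "dz": 0.1, "claw": 0},
  ],
)

```text
time: 10.62
tool_pos: [0.5623, 0.373, 0.209]
tool_rot: [0.005, 0.0, 1.0, 0.003]
contact_force: [-0.2, -0.2, 0.1]
gripper_width: 0.499
grasp_force: 0.0
```

```bash
python3 -c "
from h import *
go((.571,.077,.201)); look()"
```

```text
t 10.62 tcp [0.5623 0.373  0.209 ] toolx deg 179.99 F [-0.1601 -0.1735  0.0515] w 0.499 g 0.0
(0.571, 0.077, 0.201) -> [-0.0174 -0.5922  0.0131]
red shift px [0 0] score 1.0 pos [0.678 0.095]
black shift px [0 0] score 1.0 pos [0.571 0.077]
white shift px [29 21] score 0.56 pos [0.3936 0.0181]
yelA shift px [0 0] score 0.99 pos [ 0.553  -0.0425]
yelB shift px [-19 -16] score 0.43 pos [0.4852 0.0134]
mug shift px [0 0] score 0.99 pos [ 0.534 -0.399]
```

Request:
send_rows(
  increments=[
    {"dx": -0.024, "dy": -0.59, "yaw": 0, "dz": 0, "claw": 0},
    {"dx": -0.024, "dy": -0.59, "yaw": 0, "dz": 0, "claw": 0},
    {"dx": -0.024, "dy": -0.59, "yaw": 0, "dz": 0, "claw": 0},
    {"dx": -0.024, "dy": -0.59, "yaw": 0, "dz": 0, "claw": 0},
    {"dx": -0.024, "dy": -0.59, "yaw": 0, "dz": 0, "claw": 0},
    {"dx": -0.024, "dy": -0.59, "yaw": 0, "dz": 0, "claw": 0},
    {"dx": -0.024, "dy": -0.59, "yaw": 0, "dz": 0, "claw": 0},
    {"dx": -0.024, "dy": -0.59, "yaw": 0, "dz": 0.11, "claw": 0},
    {"dx": -0.024, "dy": -0.59, "yaw": 0, "dz": 0.213, "claw": 0},
    {"dx": -0.024, "dy": -0.59, "yaw": 0, "dz": 0.213, "claw": 0},
    {"dx": -0.024, "dy": -0.59, "yaw": 0, "dz": 0.213, "claw": 1},
    {"dx": -0.024, "dy": -0.59, "yaw": 0, "dz": 0.213, "claw": 1},
    {"dx": -0.024, "dy": -0.59, "yaw": 0, "dz": 0.213, "claw": 1},
    {"dx": -0.024, "dy": -0.59, "yaw": 0, "dz": 0.213, "claw": 1},
    {"dx": -0.024, "dy": -0.59, "yaw": 0, "dz": 0.15, "claw": 1},
    {"dx": -0.024, "dy": -0.59, "yaw": 0, "dz": 0.05, "claw": 1},
    {"dx": -0.024, "dy": -0.59, "yaw": 0, "dz": -0.1, "claw": 1},
    {"dx": -0.024, "dy": -0.59, "yaw": 0, "dz": -0.1, "claw": 1},
  ],
)

```text
time: 12.92
tool_pos: [0.5738, 0.0765, 0.2582]
tool_rot: [0.005, 0.0, 1.0, 0.0]
contact_force: [0.3, -0.3, -2.0]
gripper_width: 0.31
grasp_force: 59.3
```

```bash
python3 -c "
from h import *
go((.474,.321,.103))"
```

```text
t 12.93 tcp [0.5738 0.0765 0.2582] toolx deg 179.98 F [ 0.284  -0.3002 -2.0225] w 0.31 g 59.3
(0.474, 0.321, 0.103) -> [0.2032 0.4888 0.3082]
```

Request:
send_rows(
  increments=[
    {"dx": 0.194, "dy": 0.488, "yaw": 0, "dz": 0, "claw": 1},
    {"dx": 0.194, "dy": 0.488, "yaw": 0, "dz": 0, "claw": 1},
    {"dx": 0.194, "dy": 0.488, "yaw": 0, "dz": 0, "claw": 1},
    {"dx": 0.194, "dy": 0.488, "yaw": 0, "dz": 0, "claw": 1},
    {"dx": 0.194, "dy": 0.488, "yaw": 0, "dz": 0, "claw": 1},
    {"dx": 0.194, "dy": 0.488, "yaw": 0, "dz": 0, "claw": 1},
    {"dx": 0.194, "dy": 0.488, "yaw": 0, "dz": 0, "claw": 1},
    {"dx": 0.194, "dy": 0.488, "yaw": 0, "dz": 0.05, "claw": 1},
    {"dx": 0.194, "dy": 0.488, "yaw": 0, "dz": 0.12, "claw": 1},
    {"dx": 0.194, "dy": 0.488, "yaw": 0, "dz": 0.18, "claw": 1},
    {"dx": 0.194, "dy": 0.488, "yaw": 0, "dz": 0.23, "claw": 1},
    {"dx": 0.194, "dy": 0.488, "yaw": 0, "dz": 0.27, "claw": 1},
    {"dx": 0.194, "dy": 0.488, "yaw": 0, "dz": 0.296, "claw": 1},
    {"dx": 0.194, "dy": 0.488, "yaw": 0, "dz": 0.296, "claw": 1},
    {"dx": 0.194, "dy": 0.488, "yaw": 0, "dz": 0.296, "claw": 0.1},
    {"dx": 0.194, "dy": 0.488, "yaw": 0, "dz": 0.296, "claw": 0.1},
    {"dx": 0.194, "dy": 0.488, "yaw": 0, "dz": 0.2, "claw": 0.1},
    {"dx": 0.194, "dy": 0.488, "yaw": 0, "dz": 0.1, "claw": 0},
    {"dx": 0.194, "dy": 0.488, "yaw": 0, "dz": 0.1, "claw": 0},
  ],
)

```text
time: 15.3
tool_pos: [0.4773, 0.3222, 0.2083]
tool_rot: [0.005, 0.0, 1.0, 0.003]
contact_force: [0.3, 0.7, 0.5]
gripper_width: 0.506
grasp_force: 0.0
```

```bash
python3 -c "
from h import *
go((.678,.095,.201)); look()"
```

```text
t 15.3 tcp [0.4773 0.3222 0.2083] toolx deg 179.99 F [0.3019 0.7192 0.5496] w 0.506 g 0.0
(0.678, 0.095, 0.201) -> [-0.4013 -0.4545  0.0165]
red shift px [0 0] score 0.99 pos [0.678 0.095]
black shift px [ 22 -35] score 0.58 pos [0.6458 0.0292]
white shift px [35 34] score 0.49 pos [0.3668 0.0061]
yelA shift px [0 0] score 0.97 pos [ 0.553  -0.0425]
yelB shift px [32 13] score 0.59 pos [ 0.4227 -0.0926]
mug shift px [0 0] score 0.99 pos [ 0.534 -0.399]
```

Request:
send_rows(
  increments=[
    {"dx": -0.408, "dy": -0.452, "yaw": 0, "dz": 0, "claw": 0},
    {"dx": -0.408, "dy": -0.452, "yaw": 0, "dz": 0, "claw": 0},
    {"dx": -0.408, "dy": -0.452, "yaw": 0, "dz": 0, "claw": 0},
    {"dx": -0.408, "dy": -0.452, "yaw": 0, "dz": 0, "claw": 0},
    {"dx": -0.408, "dy": -0.452, "yaw": 0, "dz": 0, "claw": 0},
    {"dx": -0.408, "dy": -0.452, "yaw": 0, "dz": 0, "claw": 0},
    {"dx": -0.408, "dy": -0.452, "yaw": 0, "dz": 0, "claw": 0},
    {"dx": -0.408, "dy": -0.452, "yaw": 0, "dz": 0.11, "claw": 0},
    {"dx": -0.408, "dy": -0.452, "yaw": 0, "dz": 0.213, "claw": 0},
    {"dx": -0.408, "dy": -0.452, "yaw": 0, "dz": 0.213, "claw": 0},
    {"dx": -0.408, "dy": -0.452, "yaw": 0, "dz": 0.213, "claw": 1},
    {"dx": -0.408, "dy": -0.452, "yaw": 0, "dz": 0.213, "claw": 1},
    {"dx": -0.408, "dy": -0.452, "yaw": 0, "dz": 0.213, "claw": 1},
    {"dx": -0.408, "dy": -0.452, "yaw": 0, "dz": 0.213, "claw": 1},
    {"dx": -0.408, "dy": -0.452, "yaw": 0, "dz": 0.15, "claw": 1},
    {"dx": -0.408, "dy": -0.452, "yaw": 0, "dz": 0.05, "claw": 1},
    {"dx": -0.408, "dy": -0.452, "yaw": 0, "dz": -0.1, "claw": 1},
    {"dx": -0.408, "dy": -0.452, "yaw": 0, "dz": -0.1, "claw": 1},
  ],
)

```text
time: 17.6
tool_pos: [0.6809, 0.0946, 0.259]
tool_rot: [0.006, 0.0, 1.0, 0.0]
contact_force: [-0.4, 0.4, -0.7]
gripper_width: 0.307
grasp_force: 59.3
```

```bash
python3 -c "
from h import *
go((.542,.304,.103)); f=manip.grab_frame('top')[:,:,::-1]; cv2.imwrite('pics/c4.png',cv2.resize(f[150:300,110:360],None,fx=3,fy=3,interpolation=cv2.INTER_CUBIC))"
```

```text
t 17.6 tcp [0.6809 0.0946 0.259 ] toolx deg 179.98 F [-0.3616  0.3656 -0.7289] w 0.307 g 59.3
(0.542, 0.304, 0.103) -> [0.2816 0.4187 0.3089]
```

View pics/c4.png

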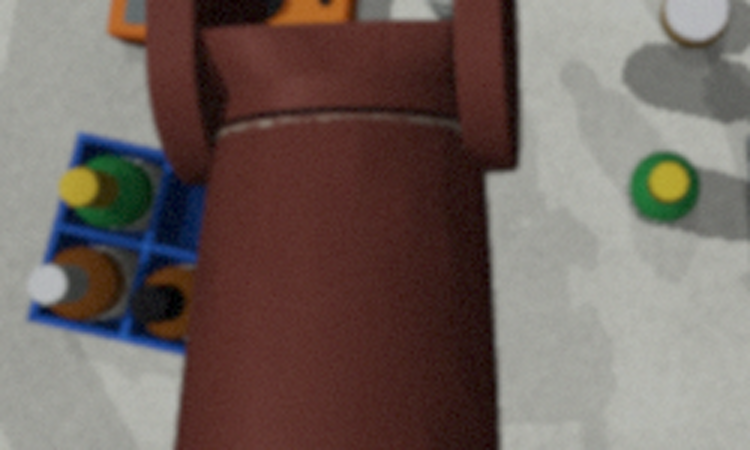

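Three bottles stand in their cells, with caps at crop (79,187), (49,286) and (158,302), and the red-capped one is held.

Request:
send_rows(
  increments=[
    {"dx": 0.272, "dy": 0.418, "yaw": 0, "dz": 0, "claw": 1},
    {"dx": 0.272, "dy": 0.418, "yaw": 0, "dz": 0, "claw": 1},
    {"dx": 0.272, "dy": 0.418, "yaw": 0, "dz": 0, "claw": 1},
    {"dx": 0.272, "dy": 0.418, "yaw": 0, "dz": 0, "claw": 1},
    {"dx": 0.272, "dy": 0.418, "yaw": 0, "dz": 0, "claw": 1},
    {"dx": 0.272, "dy": 0.418, "yaw": 0, "dz": 0, "claw": 1},
    {"dx": 0.272, "dy": 0.418, "yaw": 0, "dz": 0, "claw": 1},
    {"dx": 0.272, "dy": 0.418, "yaw": 0, "dz": 0.05, "claw": 1},
    {"dx": 0.272, "dy": 0.418, "yaw": 0, "dz": 0.12, "claw": 1},
    {"dx": 0.272, "dy": 0.418, "yaw": 0, "dz": 0.18, "claw": 1},
    {"dx": 0.272, "dy": 0.418, "yaw": 0, "dz": 0.23, "claw": 1},
    {"dx": 0.272, "dy": 0.418, "yaw": 0, "dz": 0.27, "claw": 1},
    {"dx": 0.272, "dy": 0.418, "yaw": 0, "dz": 0.296, "claw": 1},
    {"dx": 0.272, "dy": 0.418, "yaw": 0, "dz": 0.296, "claw": 1},
    {"dx": 0.272, "dy": 0.418, "yaw": 0, "dz": 0.296, "claw": 0.1},
    {"dx": 0.272, "dy": 0.418, "yaw": 0, "dz": 0.296, "claw": 0.1},
    {"dx": 0.272, "dy": 0.418, "yaw": 0, "dz": 0.2, "claw": 0.1},
    {"dx": 0.272, "dy": 0.418, "yaw": 0, "dz": 0.1, "claw": 0},
    {"dx": 0.272, "dy": 0.418, "yaw": 0, "dz": 0.1, "claw": 0},
  ],
)

```text
time: 20.02
tool_pos: [0.5455, 0.3051, 0.2087]
tool_rot: [0.006, 0.0, 1.0, 0.002]
contact_force: [-0.4, -0.1, 0.1]
gripper_width: 0.503
grasp_force: 0.0
```

```bash
python3 -c "
from h import *
go((.553,-.0425,.201)); look()"
```

```text
t 20.02 tcp [0.5455 0.3051 0.2087] toolx deg 180.0 F [-0.3635 -0.084   0.0746] w 0.503 g 0.0
(0.553, -0.0425, 0.201) -> [-0.0149 -0.6952  0.0124]
red shift px [35 23] score 0.71 pos [0.6266 0.0203]
black shift px [ 28 -25] score 0.7 pos [0.6239 0.0166]
white shift px [ 10 -10] score 0.43 pos [0.4583 0.0569]
yelA shift px [0 0] score 0.97 pos [ 0.553  -0.0425]
yelB shift px [-20 -16] score 0.54 pos [0.4852 0.0155]
mug shift px [0 0] score 0.99 pos [ 0.534 -0.399]
```

From (.542,.304,.201) to yelA: dx −.022, dy −.693.

Request:
send_rows(
  increments=[
    {"dx": -0.022, "dy": -0.693, "yaw": 0, "dz": 0, "claw": 0},
    {"dx": -0.022, "dy": -0.693, "yaw": 0, "dz": 0, "claw": 0},
    {"dx": -0.022, "dy": -0.693, "yaw": 0, "dz": 0, "claw": 0},
    {"dx": -0.022, "dy": -0.693, "yaw": 0, "dz": 0, "claw": 0},
    {"dx": -0.022, "dy": -0.693, "yaw": 0, "dz": 0, "claw": 0},
    {"dx": -0.022, "dy": -0.693, "yaw": 0, "dz": 0, "claw": 0},
    {"dx": -0.022, "dy": -0.693, "yaw": 0, "dz": 0, "claw": 0},
    {"dx": -0.022, "dy": -0.693, "yaw": 0, "dz": 0, "claw": 0},
    {"dx": -0.022, "dy": -0.693, "yaw": 0, "dz": 0.11, "claw": 0},
    {"dx": -0.022, "dy": -0.693, "yaw": 0, "dz": 0.213, "claw": 0},
    {"dx": -0.022, "dy": -0.693, "yaw": 0, "dz": 0.213, "claw": 0},
    {"dx": -0.022, "dy": -0.693, "yaw": 0, "dz": 0.213, "claw": 1},
    {"dx": -0.022, "dy": -0.693, "yaw": 0, "dz": 0.213, "claw": 1},
    {"dx": -0.022, "dy": -0.693, "yaw": 0, "dz": 0.213, "claw": 1},
    {"dx": -0.022, "dy": -0.693, "yaw": 0, "dz": 0.213, "claw": 1},
    {"dx": -0.022, "dy": -0.693, "yaw": 0, "dz": 0.15, "claw": 1},
    {"dx": -0.022, "dy": -0.693, "yaw": 0, "dz": 0.05, "claw": 1},
    {"dx": -0.022, "dy": -0.693, "yaw": 0, "dz": -0.1, "claw": 1},
    {"dx": -0.022, "dy": -0.693, "yaw": 0, "dz": -0.1, "claw": 1},
  ],
)

```text
time: 22.45
tool_pos: [0.5557, -0.0435, 0.258]
tool_rot: [0.005, 0.0, 1.0, -0.001]
contact_force: [0.4, 0.1, -1.8]
gripper_width: 0.311
grasp_force: 59.6
```

```bash
python3 -c "
from h import *
go((.525,.236,.103))"
```

```text
t 22.45 tcp [ 0.5557 -0.0435  0.258 ] toolx deg 179.98 F [ 0.4165  0.1305 -1.7528] w 0.311 g 59.6
(0.525, 0.236, 0.103) -> [0.0649 0.5598 0.3082]
```

Request:
send_rows(
  increments=[
    {"dx": 0.056, "dy": 0.557, "yaw": 0, "dz": 0, "claw": 1},
    {"dx": 0.056, "dy": 0.557, "yaw": 0, "dz": 0, "claw": 1},
    {"dx": 0.056, "dy": 0.557, "yaw": 0, "dz": 0, "claw": 1},
    {"dx": 0.056, "dy": 0.557, "yaw": 0, "dz": 0, "claw": 1},
    {"dx": 0.056, "dy": 0.557, "yaw": 0, "dz": 0, "claw": 1},
    {"dx": 0.056, "dy": 0.557, "yaw": 0, "dz": 0, "claw": 1},
    {"dx": 0.056, "dy": 0.557, "yaw": 0, "dz": 0, "claw": 1},
    {"dx": 0.056, "dy": 0.557, "yaw": 0, "dz": 0.05, "claw": 1},
    {"dx": 0.056, "dy": 0.557, "yaw": 0, "dz": 0.12, "claw": 1},
    {"dx": 0.056, "dy": 0.557, "yaw": 0, "dz": 0.18, "claw": 1},
    {"dx": 0.056, "dy": 0.557, "yaw": 0, "dz": 0.23, "claw": 1},
    {"dx": 0.056, "dy": 0.557, "yaw": 0, "dz": 0.27, "claw": 1},
    {"dx": 0.056, "dy": 0.557, "yaw": 0, "dz": 0.296, "claw": 1},
    {"dx": 0.056, "dy": 0.557, "yaw": 0, "dz": 0.296, "claw": 1},
    {"dx": 0.056, "dy": 0.557, "yaw": 0, "dz": 0.296, "claw": 0.1},
    {"dx": 0.056, "dy": 0.557, "yaw": 0, "dz": 0.296, "claw": 0.1},
    {"dx": 0.056, "dy": 0.557, "yaw": 0, "dz": 0.2, "claw": 0.1},
    {"dx": 0.056, "dy": 0.557, "yaw": 0, "dz": 0.1, "claw": 0.2},
    {"dx": 0.056, "dy": 0.557, "yaw": 0, "dz": 0.0, "claw": 0.2},
  ],
)

```text
time: 24.82
tool_pos: [0.5253, 0.2358, 0.2537]
tool_rot: [0.001, 0.0, 1.0, 0.0]
contact_force: [0.3, 0.0, -0.1]
gripper_width: 0.397
grasp_force: 0.0
```

Request:
send_rows(
  increments=[
    {"dx": 0, "dy": -0.84, "yaw": 0, "dz": 0, "claw": 0.25},
    {"dx": 0, "dy": -0.84, "yaw": 0, "dz": 0, "claw": 0.25},
    {"dx": 0, "dy": -0.84, "yaw": 0, "dz": 0, "claw": 0.25},
    {"dx": 0, "dy": -0.84, "yaw": 0, "dz": 0, "claw": 0.25},
    {"dx": 0, "dy": -0.84, "yaw": 0, "dz": 0, "claw": 0.25},
    {"dx": 0, "dy": -0.84, "yaw": 0, "dz": 0, "claw": 0.25},
    {"dx": 0, "dy": -0.84, "yaw": 0, "dz": 0, "claw": 0.25},
    {"dx": 0, "dy": -0.84, "yaw": 0, "dz": 0, "claw": 0.25},
    {"dx": 0, "dy": -0.84, "yaw": 0, "dz": 0, "claw": 0.25},
    {"dx": 0, "dy": -0.84, "yaw": 0, "dz": 0, "claw": 0.25},
  ],
)

```text
time: 26.08
tool_pos: [0.5253, -0.1832, 0.2516]
tool_rot: [0.0, -0.001, 1.0, 0.0]
contact_force: [-0.0, 0.5, 0.4]
gripper_width: 0.374
grasp_force: 0.0
```

```bash
python3 -c "
from h import *
go(); cv2.imwrite('pics/w2.png',manip.grab_frame('wrist')[:,:,::-1]); look(); P=wristcam(); np.save('pw2.npy',P['extrinsics'])"
```

```text
t 26.07 tcp [ 0.5253 -0.1832  0.2516] toolx deg -179.92 F [-0.0099  0.4999  0.4281] w 0.374 g 0.0
red shift px [-13 -35] score 0.42 pos [0.756  0.1228]
black shift px [ 10 -35] score 0.46 pos [0.6462 0.055 ]
white shift px [ 20 -27] score 0.35 pos [0.4933 0.0355]
yelA shift px [ 35 -18] score 0.46 pos [ 0.5904 -0.1186]
yelB shift px [-35 -35] score 0.3 pos [0.5258 0.0466]
mug shift px [ 17 -25] score 0.47 pos [ 0.5893 -0.4413]
```

View pics/w2.png

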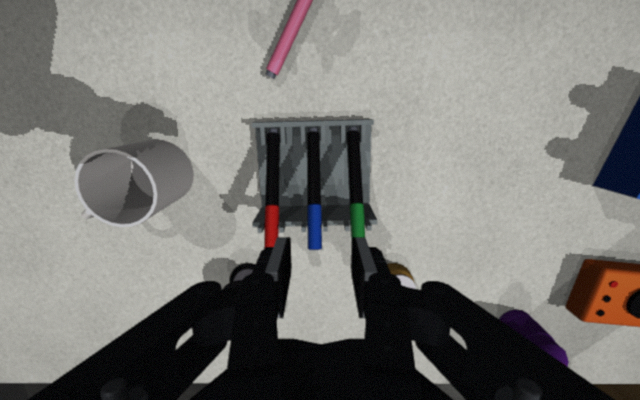

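The wrist view shows the pens: red tip (274,132) and cap end (272,247), blue (314,131)–(315,249), green (353,129)–(358,~240). The front stop is at row ~121, the rear bar at row ~212, and the mug rim centre is (117,187).

```bash
python3 - <<'E'
from h import *
P=dict(camera_matrix=manip.camera_params("wrist")["camera_matrix"],extrinsics=np.load('pw2.npy'))
print("mug",world((117,187),.095,P))
for n,t,e in(("r",(274,132),(272,247)),("b",(314,131),(315,249)),("g",(353,129),(358,240))): print(n,world(t,.015,P),world(e,.1,P))
print("stop",world((250,121),.015,P),world((370,121),.015,P),"bar",world((315,210),.084,P))
f=cv2.imread('pics/w2.png'); cv2.imwrite('pics/c5.png',cv2.resize(f[105:260,225:395],None,fx=3.8,fy=3.8,interpolation=cv2.INTER_CUBIC))
E
```

```text
mug [ 0.5295 -0.3972  0.095 ]
r [ 0.4793 -0.2433  0.015 ] [ 0.5959 -0.2379  0.1   ]
b [ 0.4781 -0.1931  0.015 ] [ 0.5983 -0.1909  0.1   ]
g [ 0.4755 -0.1442  0.015 ] [ 0.5875 -0.1441  0.1   ]
stop [ 0.466  -0.2724  0.015 ] [ 0.4658 -0.1234  0.015 ] bar [ 0.5586 -0.191   0.084 ]
```

View pics/c5.png

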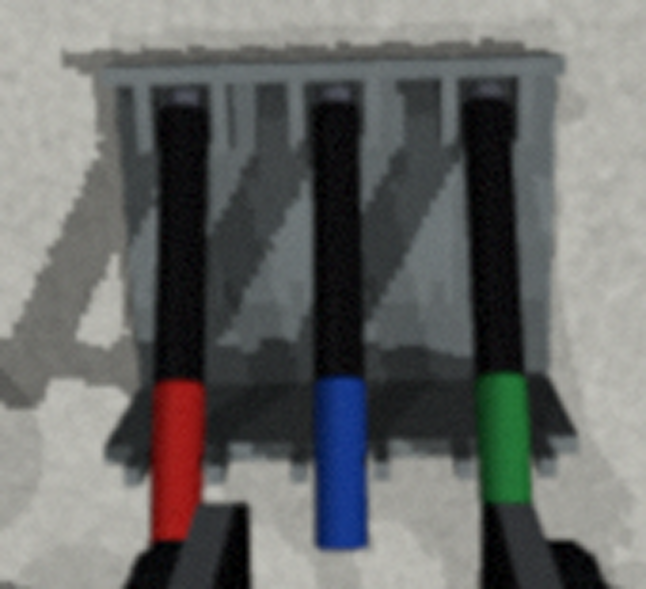

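Request:
send_rows(
  increments=[
    {"dx": -0.069, "dy": -0.111, "yaw": 0, "dz": 0.1, "claw": 0.25},
    {"dx": -0.069, "dy": -0.111, "yaw": 0, "dz": 0.2, "claw": 0.25},
    {"dx": -0.069, "dy": -0.111, "yaw": 0, "dz": 0.2, "claw": 0.25},
    {"dx": -0.069, "dy": -0.111, "yaw": 0, "dz": 0.27, "claw": 0.25},
    {"dx": -0.069, "dy": -0.111, "yaw": 0, "dz": 0.33, "claw": 0.25},
    {"dx": -0.069, "dy": -0.111, "yaw": 0, "dz": 0.37, "claw": 0.25},
    {"dx": -0.069, "dy": -0.111, "yaw": 0, "dz": 0.4, "claw": 0.25},
    {"dx": -0.069, "dy": -0.111, "yaw": 0, "dz": 0.4, "claw": 0.25},
    {"dx": -0.069, "dy": -0.111, "yaw": 0, "dz": 0.4, "claw": 1},
    {"dx": -0.069, "dy": -0.111, "yaw": 0, "dz": 0.4, "claw": 1},
    {"dx": -0.069, "dy": -0.111, "yaw": 0, "dz": 0.4, "claw": 1},
    {"dx": -0.069, "dy": -0.111, "yaw": 0, "dz": 0.4, "claw": 1},
  ],
)

```text
time: 27.68
tool_pos: [0.5604, -0.2404, 0.0524]
tool_rot: [0.001, 0.0, 1.0, -0.001]
contact_force: [0.7, 0.7, 2.0]
gripper_width: 0.164
grasp_force: 58.7
```

```bash
python3 -c "
from h import *
go(); f=manip.grab_frame('side')[:,:,::-1]; cv2.imwrite('pics/c6.png',cv2.resize(f[190:370,280:440],None,fx=3.3,fy=3.3,interpolation=cv2.INTER_CUBIC))"
```

```text
t 27.68 tcp [ 0.5604 -0.2404  0.0524] toolx deg 179.98 F [0.6979 0.6721 2.0292] w 0.164 g 58.7
```

View pics/c6.png

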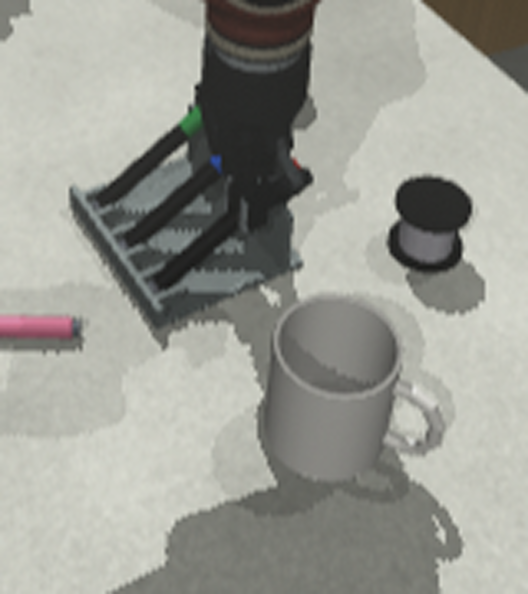

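The side view shows the red pen gripped on its barrel just below the cap, with the other pens undisturbed. Next I'll pivot it upright about the front stop.

Request:
send_rows(
  increments=[
    {"dx": 0.01, "dy": -0.001, "yaw": 0, "dz": -0.013, "claw": 1},
    {"dx": 0.02, "dy": -0.001, "yaw": 0, "dz": -0.025, "claw": 1},
    {"dx": 0.032, "dy": -0.002, "yaw": 0, "dz": -0.035, "claw": 1},
    {"dx": 0.045, "dy": -0.003, "yaw": 0, "dz": -0.045, "claw": 1},
    {"dx": 0.06, "dy": -0.004, "yaw": 0, "dz": -0.053, "claw": 1},
    {"dx": 0.074, "dy": -0.005, "yaw": 0, "dz": -0.06, "claw": 1},
    {"dx": 0.09, "dy": -0.006, "yaw": 0, "dz": -0.065, "claw": 1},
    {"dx": 0.106, "dy": -0.006, "yaw": 0, "dz": -0.07, "claw": 1},
    {"dx": 0.123, "dy": -0.007, "yaw": 0, "dz": -0.072, "claw": 1},
    {"dx": 0.14, "dy": -0.007, "yaw": 0, "dz": -0.073, "claw": 1},
    {"dx": 0.14, "dy": -0.007, "yaw": 0, "dz": -0.073, "claw": 1},
  ],
)

```text
time: 29.1
tool_pos: [0.4889, -0.2434, 0.0877]
tool_rot: [-0.0, 0.0, 1.0, 0.0]
contact_force: [-0.2, 0.3, 0.8]
gripper_width: 0.158
grasp_force: 58.5
```

```bash
python3 -c "
from h import *
go(); f=manip.grab_frame('side')[:,:,::-1]; cv2.imwrite('pics/c7.png',cv2.resize(f[190:370,280:440],None,fx=3.3,fy=3.3,interpolation=cv2.INTER_CUBIC))"
```

```text
t 29.1 tcp [ 0.4889 -0.2434  0.0877] toolx deg 179.95 F [-0.1866  0.333   0.7622] w 0.158 g 58.5
```

View pics/c7.png

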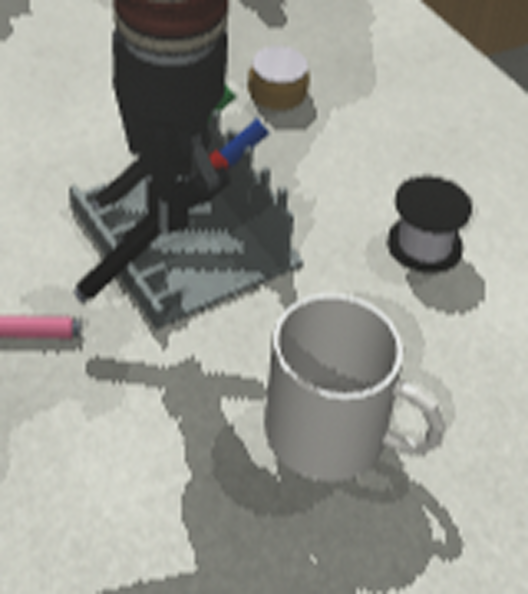

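The pen rode over the low front stop unrotated, still held at about 35°. The 84 mm rear bar is fixed and tall enough, so I'll go behind it and pivot the pen by pushing the tip against its back face.

```bash
python3 -c "
from h import *
go(); print('spool',world(c2(372,77),.05))"
```

```text
t 29.15 tcp [ 0.4893 -0.2434  0.0878] toolx deg 179.96 F [-0.6389  0.5157  0.1898] w 0.161 g 58.5
spool [ 0.7015 -0.2888  0.05  ]
```

Request:
send_rows(
  increments=[
    {"dx": 0, "dy": 0, "yaw": 0, "dz": -0.18, "claw": 1},
    {"dx": 0, "dy": 0, "yaw": 0, "dz": -0.28, "claw": 1},
    {"dx": -0.1, "dy": -0.01, "yaw": 0, "dz": -0.28, "claw": 1},
    {"dx": -0.2, "dy": -0.01, "yaw": 0, "dz": -0.28, "claw": 1},
    {"dx": -0.3, "dy": -0.01, "yaw": 0, "dz": -0.28, "claw": 1},
    {"dx": -0.421, "dy": -0.01, "yaw": 0, "dz": -0.28, "claw": 1},
    {"dx": -0.421, "dy": -0.01, "yaw": 0, "dz": -0.28, "claw": 1},
    {"dx": -0.421, "dy": -0.01, "yaw": 0, "dz": -0.18, "claw": 1},
    {"dx": -0.421, "dy": -0.01, "yaw": 0, "dz": -0.08, "claw": 1},
    {"dx": -0.421, "dy": -0.01, "yaw": 0, "dz": -0.015, "claw": 1},
    {"dx": -0.421, "dy": -0.01, "yaw": 0, "dz": -0.015, "claw": 1},
    {"dx": -0.421, "dy": -0.01, "yaw": 0, "dz": -0.015, "claw": 1},
  ],
)

```text
time: 30.65
tool_pos: [0.7009, -0.249, 0.0977]
tool_rot: [0.001, 0.0, 1.0, -0.001]
contact_force: [-0.1, -1.0, -0.3]
gripper_width: 0.159
grasp_force: 58.6
```

```bash
python3 -c "
from h import *
go((.611,-.248,.108)); f=manip.grab_frame('side')[:,:,::-1]; cv2.imwrite('pics/s8.png',f)"
```

```text
t 30.65 tcp [ 0.7009 -0.249   0.0977] toolx deg 179.98 F [-0.0872 -1.0477 -0.3219] w 0.159 g 58.6
(0.611, -0.248, 0.108) -> [ 0.1797  0.002  -0.021 ]
```

Request:
send_rows(
  increments=[
    {"dx": 0.02, "dy": 0, "yaw": 0, "dz": 0, "claw": 1},
    {"dx": 0.04, "dy": 0, "yaw": 0, "dz": 0, "claw": 1},
    {"dx": 0.055, "dy": 0, "yaw": 0, "dz": 0, "claw": 1},
    {"dx": 0.07, "dy": 0, "yaw": 0, "dz": -0.003, "claw": 1},
    {"dx": 0.085, "dy": 0, "yaw": 0, "dz": -0.006, "claw": 1},
    {"dx": 0.1, "dy": 0, "yaw": 0, "dz": -0.01, "claw": 1},
  ],
)

```text
time: 31.45
tool_pos: [0.6555, -0.2491, 0.1049]
tool_rot: [0.008, 0.0, 1.0, -0.002]
contact_force: [14.8, -1.2, 6.9]
gripper_width: 0.164
grasp_force: 58.6
```

Request:
send_rows(
  increments=[
    {"dx": 0.015, "dy": 0, "yaw": 0, "dz": -0.004, "claw": 1},
    {"dx": 0.03, "dy": 0, "yaw": 0, "dz": -0.008, "claw": 1},
    {"dx": 0.045, "dy": 0, "yaw": 0, "dz": -0.012, "claw": 1},
    {"dx": 0.06, "dy": 0, "yaw": 0, "dz": -0.015, "claw": 1},
    {"dx": 0.07, "dy": 0, "yaw": 0, "dz": -0.016, "claw": 1},
    {"dx": 0.078, "dy": 0, "yaw": 0, "dz": -0.016, "claw": 1},
    {"dx": 0.078, "dy": 0, "yaw": 0, "dz": -0.016, "claw": 1},
  ],
)

```text
time: 32.33
tool_pos: [0.6138, -0.2489, 0.1109]
tool_rot: [0.004, 0.0, 1.0, -0.001]
contact_force: [7.0, -0.2, 1.8]
gripper_width: 0.148
grasp_force: 58.3
```

```bash
python3 -c "
from h import *
go((.611,-.248,.108)); f=manip.grab_frame('side')[:,:,::-1]; cv2.imwrite('pics/c8.png',cv2.resize(f[190:370,280:440],None,fx=3.3,fy=3.3,interpolation=cv2.INTER_CUBIC))"
```

```text
t 32.33 tcp [ 0.6138 -0.2489  0.1109] toolx deg 179.97 F [ 6.9555 -0.1913  1.8376] w 0.148 g 58.3
(0.611, -0.248, 0.108) -> [0.0057 0.0018 0.0058]
```

View pics/c8.png

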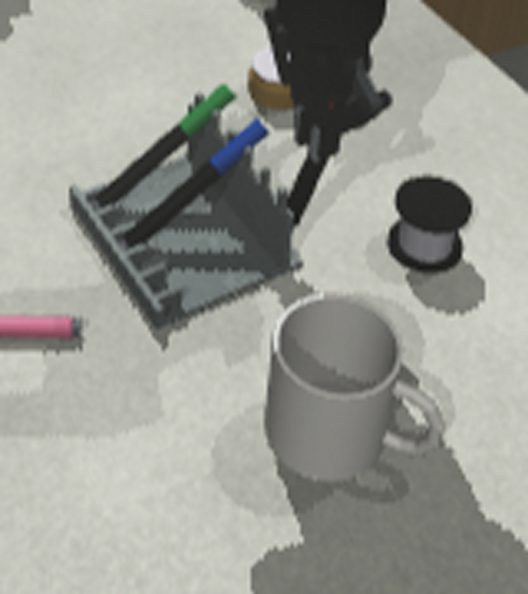

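The pen has rotated to about 70°: barrel at (320,155), heading down to (298,218) behind the bar. Now lift it and drop it into the mug.

Request:
send_rows(
  increments=[
    {"dx": -0.01, "dy": 0, "yaw": 0, "dz": -0.1, "claw": 1},
    {"dx": -0.01, "dy": 0, "yaw": 0, "dz": -0.2, "claw": 1},
    {"dx": 0, "dy": 0, "yaw": 0, "dz": -0.24, "claw": 1},
    {"dx": 0.05, "dy": -0.1, "yaw": 0, "dz": -0.24, "claw": 1},
    {"dx": 0.09, "dy": -0.2, "yaw": 0, "dz": -0.24, "claw": 1},
    {"dx": 0.114, "dy": -0.3, "yaw": 0, "dz": -0.24, "claw": 1},
    {"dx": 0.114, "dy": -0.3, "yaw": 0, "dz": -0.24, "claw": 1},
    {"dx": 0.114, "dy": -0.3, "yaw": 0, "dz": -0.24, "claw": 1},
  ],
)

```text
time: 33.38
tool_pos: [0.5532, -0.3978, 0.2267]
tool_rot: [-0.001, 0.0, 1.0, 0.001]
contact_force: [0.4, 0.4, -0.5]
gripper_width: 0.144
grasp_force: 66.2
```

```bash
python3 -c "
from h import *
go((.554,-.398,.106)); cv2.imwrite('pics/a.png',cv2.resize(manip.grab_frame('side')[190:390,300:460,::-1],None,fx=2.5,fy=2.5)); cv2.imwrite('pics/b.png',manip.grab_frame('wrist')[:,:,::-1])
a=cv2.imread('pics/a.png'); b=cv2.resize(cv2.imread('pics/b.png')[100:400,120:520],(400,300)); c=np.zeros((500,800,3),np.uint8); c[:,:400]=a; c[:300,400:]=b; cv2.imwrite('pics/m1.png',c)"
```

```text
t 33.38 tcp [ 0.5532 -0.3978  0.2267] toolx deg 179.96 F [ 0.3551  0.407  -0.519 ] w 0.144 g 66.2
(0.554, -0.398, 0.106) -> [-0.002  -0.001   0.2414]
```

View pics/m1.png

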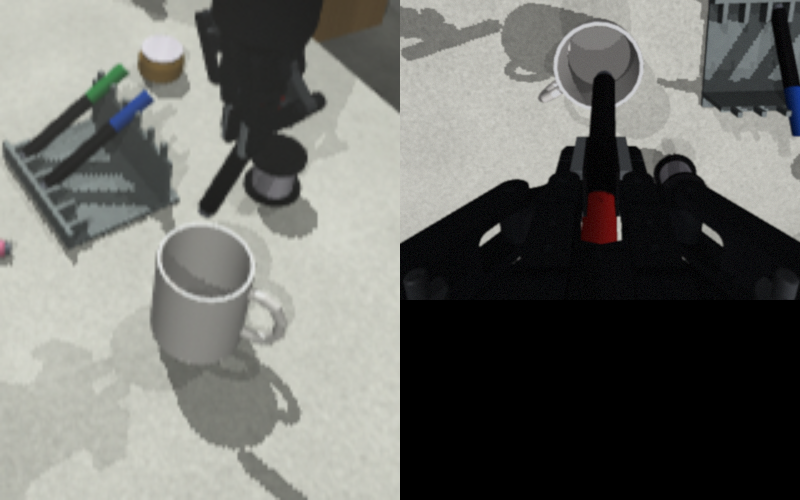

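The pen's tip is at wrist pixel (323,178), its cap is up, and the mug rim is below it, centred at about (318,165). I'll compute the tip angle and the mug position.

```bash
python3 - <<'E'
from h import *
P=wristcam(); G=manip.state()["tool_pos"]+np.array([0,0,.019])
for th in range(35,95,5):
    a=np.radians(th); L=.1; X=G+[-L*np.cos(a),0,-L*np.sin(a)]; print(th,X.round(3),pix(X,P).round(1))
print("mug",world((318,165),.095,P))
E
```

```text
35 [ 0.472 -0.397  0.189] [323.5  95.8]
40 [ 0.477 -0.397  0.182] [323.4 105.6]
45 [ 0.483 -0.397  0.176] [323.2 115.4]
50 [ 0.49  -0.397  0.17 ] [323.1 125.4]
55 [ 0.497 -0.397  0.165] [323.  135.4]
60 [ 0.504 -0.397  0.16 ] [322.9 145.5]
65 [ 0.512 -0.397  0.156] [322.8 155.6]
70 [ 0.52  -0.397  0.153] [322.7 165.7]
75 [ 0.528 -0.397  0.15 ] [322.7 175.9]
80 [ 0.537 -0.397  0.148] [322.6 186.2]
85 [ 0.545 -0.397  0.147] [322.6 196.4]
90 [ 0.554 -0.397  0.146] [322.5 206.8]
mug [ 0.5301 -0.401   0.095 ]
```

Request:
send_rows(
  increments=[
    {"dx": 0.01, "dy": -0.003, "yaw": 0, "dz": 0.1, "claw": 1},
    {"dx": 0.01, "dy": -0.003, "yaw": 0, "dz": 0.17, "claw": 1},
    {"dx": 0.01, "dy": -0.003, "yaw": 0, "dz": 0.22, "claw": 1},
    {"dx": 0.01, "dy": -0.003, "yaw": 0, "dz": 0.25, "claw": 1},
    {"dx": 0.01, "dy": -0.003, "yaw": 0, "dz": 0.25, "claw": 1},
    {"dx": 0.01, "dy": -0.003, "yaw": 0, "dz": 0.25, "claw": 0.3},
    {"dx": 0.01, "dy": -0.003, "yaw": 0, "dz": 0.25, "claw": 0.3},
    {"dx": 0.01, "dy": -0.003, "yaw": 0, "dz": 0.25, "claw": 0.3},
    {"dx": 0.01, "dy": -0.003, "yaw": 0, "dz": 0.15, "claw": 0.3},
    {"dx": 0.01, "dy": -0.003, "yaw": 0, "dz": 0.05, "claw": 0.3},
    {"dx": 0.01, "dy": -0.003, "yaw": 0, "dz": -0.05, "claw": 0.3},
    {"dx": 0.01, "dy": -0.003, "yaw": 0, "dz": -0.05, "claw": 0.3},
  ],
)

```text
time: 34.98
tool_pos: [0.5511, -0.4019, 0.2612]
tool_rot: [0.005, 0.0, 1.0, -0.004]
contact_force: [0.0, -0.6, 0.6]
gripper_width: 0.348
grasp_force: 0.0
```

```bash
cat >> h.py <<'E'
def blobs(cam,roi=None,show=True):
    """centroids of red/blue/green saturated blobs"""
    f=manip.grab_frame(cam); h=cv2.cvtColor(f,cv2.COLOR_RGB2HSV); H,S,V=[c.astype(int) for c in cv2.split(h)]
    cv2.imwrite(f"pics/last_{cam}.png",f[:,:,::-1])
    for n,c in(("red",((H<6)|(H>174))&(S>170)),("blue",(abs(H-112)<9)&(S>150)),("green",(abs(H-65)<15)&(S>120))):
        m=(c&(V>40)).astype(np.uint8); k,l,st,ce=cv2.connectedComponentsWithStats(m)
        for i in range(1,k):
            if st[i,4]>8 and(roi is None or roi[0]<ce[i][0]<roi[1] and roi[2]<ce[i][1]<roi[3]):
                w=np.argwhere(l==i)[:,::-1]; (cx,cy),(a,b),an=cv2.minAreaRect(w.astype(np.float32)); print(cam,n,ce[i].round(1),"area",st[i,4],"box",st[i,:4],"rect",round(a,1),round(b,1),round(an,1))
E
python3 - <<'E'
from h import *
go(); P=wristcam(); np.save('pw.npy',P['extrinsics']); blobs("wrist"); blobs("side",(280,440,190,360)); blobs("top",(340,560,150,290))
E
```

```text
t 34.98 tcp [ 0.5511 -0.4019  0.2612] toolx deg 179.98 F [ 0.0126 -0.6136  0.6114] w 0.348 g 0.0
wrist red [320.  208.7] area 583 box [312 187  17  44] rect 14.4 43.4 3.9
wrist blue [  7.2 146.9] area 286 box [  0 136  18  22] rect 18.9 18.3 77.5
wrist blue [504.7 201.1] area 647 box [494 179  21  45] rect 45.6 15.7 79.7
wrist green [549.  200.8] area 598 box [539 178  21  45] rect 45.2 15.7 82.6
side red [400.2 279.5] area 146 box [393 269  16  22] rect 6.7 22.8 31.6
side blue [351.2 233.6] area 59 box [344 227  15  14] rect 3.1 18.4 49.4
side green [341.8 221.8] area 39 box [335 216  14  13] rect 2.3 17.0 50.2
top red [498.4 197.8] area 103 box [490 190  17  16] rect 5.6 19.2 47.3
top blue [395.6 198.9] area 134 box [392 187   8  23] rect 6.9 22.2 8.7
top green [373.8 199.4] area 133 box [370 188   8  23] rect 22.0 7.0 90.0
```

```bash
cat >> h.py <<'E'
def tri(*obs):
    return least_squares(lambda X:np.concatenate([pix(X,P)-u for u,P in obs]),[.53,-.3,.1])
E
python3 - <<'E'
from h import *
P=wristcam(); S=manip.camera_params("side")
r=tri(((320,208.7),P),((400.2,279.5),S),((498.4,197.8),T)); print("red cap centre",r.x,r.fun)
for w,s,t,n in(((504.7,201.1),(351.2,233.6),(395.6,198.9),"b"),((549,200.8),(341.8,221.8),(373.8,199.4),"g")):
    r=tri((w,P),(s,S),(t,T)); print(n,r.x,r.fun)
# end points of the red cap: wrist end rows
print(world((320,187),.13,P),world((320,231),.1,P))
look()
E
```

```text
red cap centre [ 0.5704 -0.4023  0.1199] [-0.6372  2.2154 -2.6789  1.207  -0.6327  2.0447]
b [ 0.5773 -0.1902  0.0733] [ 0.1643  1.6798 -1.4755  1.6528  0.12    1.585 ]
g [ 0.5768 -0.1402  0.0742] [ 0.2418  1.7574 -1.4966  2.0224  0.1167  1.6355]
[ 0.5433 -0.4017  0.13  ] [ 0.6003 -0.4017  0.1   ]
red shift px [-13 -35] score 0.46 pos [0.756  0.1228]
black shift px [ 10 -35] score 0.4 pos [0.6462 0.055 ]
white shift px [ 10 -35] score 0.26 pos [0.5105 0.0564]
yelA shift px [ 35 -18] score 0.46 pos [ 0.5904 -0.1186]
yelB shift px [ 17 -31] score 0.26 pos [ 0.5153 -0.0635]
mug shift px [0 0] score 0.7 pos [ 0.534 -0.399]
```

Red is in the mug, cap up, leaning at about 62°. Next is the blue pen, done the same way.

Request:
send_rows(
  increments=[
    {"dx": -0.021, "dy": 0.2, "yaw": 0, "dz": 0.1, "claw": 0.25},
    {"dx": -0.021, "dy": 0.418, "yaw": 0, "dz": 0.15, "claw": 0.25},
    {"dx": -0.021, "dy": 0.418, "yaw": 0, "dz": 0.2, "claw": 0.25},
    {"dx": -0.021, "dy": 0.418, "yaw": 0, "dz": 0.2, "claw": 0.25},
    {"dx": -0.021, "dy": 0.418, "yaw": 0, "dz": 0.2, "claw": 0.25},
    {"dx": -0.021, "dy": 0.418, "yaw": 0, "dz": 0.2, "claw": 0.25},
    {"dx": -0.021, "dy": 0.418, "yaw": 0, "dz": 0.27, "claw": 0.25},
    {"dx": -0.021, "dy": 0.418, "yaw": 0, "dz": 0.33, "claw": 0.25},
    {"dx": -0.021, "dy": 0.418, "yaw": 0, "dz": 0.37, "claw": 0.25},
    {"dx": -0.021, "dy": 0.418, "yaw": 0, "dz": 0.404, "claw": 0.25},
    {"dx": -0.021, "dy": 0.418, "yaw": 0, "dz": 0.404, "claw": 0.25},
    {"dx": -0.021, "dy": 0.418, "yaw": 0, "dz": 0.404, "claw": 1},
    {"dx": -0.021, "dy": 0.418, "yaw": 0, "dz": 0.404, "claw": 1},
    {"dx": -0.021, "dy": 0.418, "yaw": 0, "dz": 0.404, "claw": 1},
    {"dx": -0.021, "dy": 0.418, "yaw": 0, "dz": 0.404, "claw": 1},
  ],
)

```text
time: 37.05
tool_pos: [0.5602, -0.1912, 0.0522]
tool_rot: [0.001, 0.0, 1.0, -0.0]
contact_force: [0.5, -0.2, 2.2]
gripper_width: 0.164
grasp_force: 58.5
```

```bash
python3 -c "
from h import *
go((.70,-.215,.25))"
```

```text
t 37.05 tcp [ 0.5602 -0.1912  0.0522] toolx deg 179.99 F [ 0.463  -0.1546  2.17  ] w 0.164 g 58.5
(0.7, -0.215, 0.25) -> [-0.2802 -0.0479 -0.3952]
```

Request:
send_rows(
  increments=[
    {"dx": 0, "dy": 0, "yaw": 0, "dz": -0.1, "claw": 1},
    {"dx": 0, "dy": 0, "yaw": 0, "dz": -0.2, "claw": 1},
    {"dx": 0, "dy": 0, "yaw": 0, "dz": -0.3, "claw": 1},
    {"dx": -0.1, "dy": -0.03, "yaw": 0, "dz": -0.3, "claw": 1},
    {"dx": -0.2, "dy": -0.06, "yaw": 0, "dz": -0.3, "claw": 1},
    {"dx": -0.281, "dy": -0.06, "yaw": 0, "dz": -0.3, "claw": 1},
    {"dx": -0.281, "dy": -0.06, "yaw": 0, "dz": -0.3, "claw": 1},
    {"dx": -0.281, "dy": -0.06, "yaw": 0, "dz": -0.2, "claw": 1},
    {"dx": -0.281, "dy": -0.06, "yaw": 0, "dz": -0.12, "claw": 1},
    {"dx": -0.281, "dy": -0.06, "yaw": 0, "dz": -0.088, "claw": 1},
    {"dx": -0.281, "dy": -0.06, "yaw": 0, "dz": -0.088, "claw": 1},
  ],
)

```text
time: 38.42
tool_pos: [0.699, -0.2207, 0.0944]
tool_rot: [-0.001, 0.0, 1.0, 0.0]
contact_force: [0.0, 0.2, 0.2]
gripper_width: 0.159
grasp_force: 58.6
```

Request:
send_rows(
  increments=[
    {"dx": 0.02, "dy": 0, "yaw": 0, "dz": 0, "claw": 1},
    {"dx": 0.04, "dy": 0, "yaw": 0, "dz": 0, "claw": 1},
    {"dx": 0.055, "dy": 0, "yaw": 0, "dz": 0, "claw": 1},
    {"dx": 0.07, "dy": 0, "yaw": 0, "dz": -0.003, "claw": 1},
    {"dx": 0.085, "dy": 0, "yaw": 0, "dz": -0.006, "claw": 1},
    {"dx": 0.1, "dy": 0, "yaw": 0, "dz": -0.01, "claw": 1},
    {"dx": 0.115, "dy": 0, "yaw": 0, "dz": -0.014, "claw": 1},
    {"dx": 0.13, "dy": 0, "yaw": 0, "dz": -0.018, "claw": 1},
    {"dx": 0.145, "dy": 0, "yaw": 0, "dz": -0.022, "claw": 1},
    {"dx": 0.16, "dy": 0, "yaw": 0, "dz": -0.025, "claw": 1},
    {"dx": 0.17, "dy": 0, "yaw": 0, "dz": -0.026, "claw": 1},
    {"dx": 0.184, "dy": 0, "yaw": 0, "dz": -0.026, "claw": 1},
    {"dx": 0.184, "dy": 0, "yaw": 0, "dz": -0.026, "claw": 1},
  ],
)

```text
time: 40.05
tool_pos: [0.6102, -0.2215, 0.111]
tool_rot: [0.004, 0.0, 1.0, -0.001]
contact_force: [5.2, 1.1, 2.1]
gripper_width: 0.146
grasp_force: 59.4
```

Request:
send_rows(
  increments=[
    {"dx": -0.01, "dy": 0, "yaw": 0, "dz": -0.1, "claw": 1},
    {"dx": -0.01, "dy": 0, "yaw": 0, "dz": -0.2, "claw": 1},
    {"dx": 0, "dy": 0, "yaw": 0, "dz": -0.28, "claw": 1},
    {"dx": 0.05, "dy": -0.1, "yaw": 0, "dz": -0.28, "claw": 1},
    {"dx": 0.09, "dy": -0.2, "yaw": 0, "dz": -0.28, "claw": 1},
    {"dx": 0.144, "dy": -0.327, "yaw": 0, "dz": -0.28, "claw": 1},
    {"dx": 0.144, "dy": -0.327, "yaw": 0, "dz": -0.28, "claw": 1},
    {"dx": 0.144, "dy": -0.327, "yaw": 0, "dz": -0.28, "claw": 1},
    {"dx": 0.144, "dy": -0.327, "yaw": 0, "dz": -0.28, "claw": 1},
  ],
)

```text
time: 41.18
tool_pos: [0.5364, -0.383, 0.248]
tool_rot: [-0.0, -0.001, 1.0, 0.0]
contact_force: [-0.0, 0.6, -0.7]
gripper_width: 0.137
grasp_force: 67.9
```

```bash
python3 - <<'E'
from h import *
go(); P=wristcam(); blobs("wrist"); blobs("side",(280,440,190,360)); blobs("top",(340,560,150,290)); look()
G=manip.state()["tool_pos"]+np.array([0,0,.019])
# barrel dark tip: lowest-row dark pixel in column band near the pen
f=cv2.imread('pics/last_wrist.png').max(2); print("col dark rows", [(c,np.argwhere(f[60:300,c]<35)[:1].ravel()+60) for c in range(308,340,4)])
for th in range(55,95,5):
    a=np.radians(th); X=G+[-.1*np.cos(a),0,-.1*np.sin(a)]; print(th,pix(X,P).round(1))
E
```

```text
t 41.17 tcp [ 0.5364 -0.383   0.248 ] toolx deg -179.93 F [-0.0464  0.6464 -0.6627] w 0.137 g 67.9
wrist red [294.7 225.2] area 545 box [284 205  22  43] rect 14.2 44.5 12.7
wrist blue [322.4 319. ] area 1464 box [306 292  36  52] rect 51.3 34.7 84.6
wrist green [534.4 218.1] area 650 box [524 195  22  46] rect 46.5 16.0 80.3
side red [401.4 281.2] area 150 box [394 271  16  21] rect 6.9 23.0 33.7
side green [341.7 222. ] area 44 box [335 216  14  13] rect 2.6 17.0 49.4
top red [500.3 197.8] area 105 box [492 190  17  16] rect 5.5 20.6 47.3
top blue [535.2 192.5] area 153 box [525 185  20  17] rect 7.8 23.3 45.0
top green [373.8 199.2] area 129 box [371 188   7  23] rect 22.0 6.0 90.0
red shift px [-13 -35] score 0.46 pos [0.756  0.1228]
black shift px [ 8 17] score 0.44 pos [0.5345 0.0604]
white shift px [ 10 -35] score 0.28 pos [0.5105 0.0564]
yelA shift px [ 35 -18] score 0.47 pos [ 0.5904 -0.1186]
yelB shift px [-35 -35] score 0.28 pos [0.5258 0.0466]
mug shift px [0 0] score 0.63 pos [ 0.534 -0.399]
col dark rows [(308, array([159])), (312, array([160])), (316, array([179])), (320, array([179])), (324, array([180])), (328, array([184])), (332, array([235])), (336, array([242]))]
55 [322.6 135.7]
60 [322.5 145.8]
65 [322.4 155.9]
70 [322.4 166. ]
75 [322.3 176.2]
80 [322.3 186.5]
85 [322.2 196.8]
90 [322.2 207.1]
```

Request:
send_rows(
  increments=[
    {"dx": 0, "dy": 0, "yaw": 0, "dz": 0.1, "claw": 1},
    {"dx": 0, "dy": 0, "yaw": 0, "dz": 0.17, "claw": 1},
    {"dx": 0, "dy": 0, "yaw": 0, "dz": 0.22, "claw": 1},
    {"dx": 0, "dy": 0, "yaw": 0, "dz": 0.26, "claw": 1},
    {"dx": 0, "dy": 0, "yaw": 0, "dz": 0.29, "claw": 1},
    {"dx": 0, "dy": 0, "yaw": 0, "dz": 0.29, "claw": 1},
    {"dx": 0, "dy": 0, "yaw": 0, "dz": 0.29, "claw": 0.35},
    {"dx": 0, "dy": 0, "yaw": 0, "dz": 0.29, "claw": 0.35},
    {"dx": 0, "dy": 0, "yaw": 0, "dz": 0.29, "claw": 0.35},
    {"dx": 0, "dy": 0, "yaw": 0, "dz": 0.2, "claw": 0.35},
    {"dx": 0, "dy": 0, "yaw": 0, "dz": 0.1, "claw": 0.35},
    {"dx": 0, "dy": 0, "yaw": 0, "dz": 0, "claw": 0.3},
    {"dx": 0, "dy": 0, "yaw": 0, "dz": 0, "claw": 0.3},
  ],
)

```text
time: 43.0
tool_pos: [0.5382, -0.3864, 0.2559]
tool_rot: [0.004, 0.0, 1.0, -0.004]
contact_force: [-0.1, 0.0, -1.5]
gripper_width: 0.353
grasp_force: 0.0
```

```bash
python3 - <<'E'
from h import *
go(); P=wristcam(); blobs("wrist"); blobs("side",(280,440,190,360)); blobs("top",(340,560,150,290)); look()
E
```

```text
t 43.0 tcp [ 0.5382 -0.3864  0.2559] toolx deg 179.98 F [-0.1154  0.0331 -1.5207] w 0.353 g 0.0
wrist red [299.9 222.3] area 587 box [290 200  20  45] rect 14.3 45.8 10.1
wrist blue [  1.8 158.9] area 53 box [  0 151   6  14] rect 13.0 5.0 90.0
wrist blue [316.7 221.1] area 627 box [308 198  18  47] rect 14.2 46.4 5.0
wrist green [536.  212.7] area 604 box [526 190  21  45] rect 45.4 15.7 81.9
side red [401.3 281.4] area 148 box [394 271  16  21] rect 6.6 23.0 35.5
side blue [396.1 276.6] area 126 box [388 266  17  22] rect 5.8 23.0 34.5
side green [341.9 221.8] area 43 box [335 216  15  13] rect 2.8 17.2 52.4
top red [501.6 197.4] area 80 box [494 190  15  16] rect 4.9 19.8 45.0
top blue [492.5 198.1] area 120 box [484 190  17  17] rect 6.1 20.0 40.6
top green [373.8 199.3] area 130 box [371 188   7  23] rect 22.0 6.0 90.0
red shift px [-13 -35] score 0.46 pos [0.756  0.1228]
black shift px [  9 -35] score 0.44 pos [0.6462 0.0571]
white shift px [ 21 -27] score 0.29 pos [0.4933 0.0334]
yelA shift px [ 35 -18] score 0.47 pos [ 0.5904 -0.1186]
yelB shift px [-35 -35] score 0.27 pos [0.5258 0.0466]
mug shift px [0 0] score 0.57 pos [ 0.534 -0.399]
```

Red and blue stand side by side in the mug. Green is next.

Request:
send_rows(
  increments=[
    {"dx": -0.047, "dy": 0.2, "yaw": 0, "dz": 0.05, "claw": 0.25},
    {"dx": -0.047, "dy": 0.485, "yaw": 0, "dz": 0.1, "claw": 0.25},
    {"dx": -0.047, "dy": 0.485, "yaw": 0, "dz": 0.2, "claw": 0.25},
    {"dx": -0.047, "dy": 0.485, "yaw": 0, "dz": 0.2, "claw": 0.25},
    {"dx": -0.047, "dy": 0.485, "yaw": 0, "dz": 0.2, "claw": 0.25},
    {"dx": -0.047, "dy": 0.485, "yaw": 0, "dz": 0.2, "claw": 0.25},
    {"dx": -0.047, "dy": 0.485, "yaw": 0, "dz": 0.27, "claw": 0.25},
    {"dx": -0.047, "dy": 0.485, "yaw": 0, "dz": 0.33, "claw": 0.25},
    {"dx": -0.047, "dy": 0.485, "yaw": 0, "dz": 0.37, "claw": 0.25},
    {"dx": -0.047, "dy": 0.485, "yaw": 0, "dz": 0.394, "claw": 0.25},
    {"dx": -0.047, "dy": 0.485, "yaw": 0, "dz": 0.394, "claw": 0.25},
    {"dx": -0.047, "dy": 0.485, "yaw": 0, "dz": 0.394, "claw": 1},
    {"dx": -0.047, "dy": 0.485, "yaw": 0, "dz": 0.394, "claw": 1},
    {"dx": -0.047, "dy": 0.485, "yaw": 0, "dz": 0.394, "claw": 1},
    {"dx": -0.047, "dy": 0.485, "yaw": 0, "dz": 0.394, "claw": 1},
  ],
)

```text
time: 45.08
tool_pos: [0.5604, -0.1422, 0.0523]
tool_rot: [0.001, 0.0, 1.0, -0.0]
contact_force: [1.5, -0.7, 2.4]
gripper_width: 0.166
grasp_force: 58.6
```

```bash
python3 -c "
from h import *
go((.70,-.19,.25))"
```

```text
t 45.08 tcp [ 0.5604 -0.1422  0.0523] toolx deg 179.99 F [ 1.4957 -0.6683  2.4126] w 0.166 g 58.6
(0.7, -0.19, 0.25) -> [-0.2799 -0.0959 -0.3948]
```

Request:
send_rows(
  increments=[
    {"dx": 0, "dy": 0, "yaw": 0, "dz": -0.1, "claw": 1},
    {"dx": 0, "dy": 0, "yaw": 0, "dz": -0.2, "claw": 1},
    {"dx": 0, "dy": 0, "yaw": 0, "dz": -0.3, "claw": 1},
    {"dx": -0.1, "dy": -0.05, "yaw": 0, "dz": -0.3, "claw": 1},
    {"dx": -0.2, "dy": -0.1, "yaw": 0, "dz": -0.3, "claw": 1},
    {"dx": -0.281, "dy": -0.157, "yaw": 0, "dz": -0.3, "claw": 1},
    {"dx": -0.281, "dy": -0.157, "yaw": 0, "dz": -0.3, "claw": 1},
    {"dx": -0.281, "dy": -0.157, "yaw": 0, "dz": -0.2, "claw": 1},
    {"dx": -0.281, "dy": -0.157, "yaw": 0, "dz": -0.12, "claw": 1},
    {"dx": -0.281, "dy": -0.157, "yaw": 0, "dz": -0.088, "claw": 1},
    {"dx": -0.281, "dy": -0.157, "yaw": 0, "dz": -0.088, "claw": 1},
  ],
)

```text
time: 46.45
tool_pos: [0.6991, -0.2198, 0.0944]
tool_rot: [-0.001, 0.0, 1.0, 0.001]
contact_force: [1.0, 0.4, 1.1]
gripper_width: 0.161
grasp_force: 58.7
```

Request:
send_rows(
  increments=[
    {"dx": 0.02, "dy": 0, "yaw": 0, "dz": 0, "claw": 1},
    {"dx": 0.04, "dy": 0, "yaw": 0, "dz": 0, "claw": 1},
    {"dx": 0.055, "dy": 0, "yaw": 0, "dz": 0, "claw": 1},
    {"dx": 0.07, "dy": 0, "yaw": 0, "dz": -0.003, "claw": 1},
    {"dx": 0.085, "dy": 0, "yaw": 0, "dz": -0.006, "claw": 1},
    {"dx": 0.1, "dy": 0, "yaw": 0, "dz": -0.01, "claw": 1},
    {"dx": 0.115, "dy": 0, "yaw": 0, "dz": -0.014, "claw": 1},
    {"dx": 0.13, "dy": 0, "yaw": 0, "dz": -0.018, "claw": 1},
    {"dx": 0.145, "dy": 0, "yaw": 0, "dz": -0.022, "claw": 1},
    {"dx": 0.16, "dy": 0, "yaw": 0, "dz": -0.025, "claw": 1},
    {"dx": 0.17, "dy": 0, "yaw": 0, "dz": -0.026, "claw": 1},
    {"dx": 0.188, "dy": 0, "yaw": 0, "dz": -0.026, "claw": 1},
    {"dx": 0.188, "dy": 0, "yaw": 0, "dz": -0.026, "claw": 1},
  ],
)

```text
time: 48.08
tool_pos: [0.608, -0.221, 0.1109]
tool_rot: [0.003, 0.0, 1.0, -0.001]
contact_force: [4.1, 0.8, 2.4]
gripper_width: 0.143
grasp_force: 60.0
```

Request:
send_rows(
  increments=[
    {"dx": -0.01, "dy": 0, "yaw": 0, "dz": -0.1, "claw": 1},
    {"dx": -0.01, "dy": 0, "yaw": 0, "dz": -0.2, "claw": 1},
    {"dx": 0, "dy": 0, "yaw": 0, "dz": -0.28, "claw": 1},
    {"dx": 0.05, "dy": -0.1, "yaw": 0, "dz": -0.28, "claw": 1},
    {"dx": 0.09, "dy": -0.2, "yaw": 0, "dz": -0.28, "claw": 1},
    {"dx": 0.118, "dy": -0.306, "yaw": 0, "dz": -0.28, "claw": 1},
    {"dx": 0.118, "dy": -0.306, "yaw": 0, "dz": -0.28, "claw": 1},
    {"dx": 0.118, "dy": -0.306, "yaw": 0, "dz": -0.28, "claw": 1},
    {"dx": 0.118, "dy": -0.306, "yaw": 0, "dz": -0.28, "claw": 1},
  ],
)

```text
time: 49.2
tool_pos: [0.5473, -0.3721, 0.248]
tool_rot: [-0.0, -0.001, 1.0, 0.0]
contact_force: [0.6, 0.1, -0.1]
gripper_width: 0.141
grasp_force: 67.8
```

```bash
python3 - <<'E'
from h import *
go(); P=wristcam(); S=manip.camera_params("side"); blobs("wrist"); blobs("side",(280,440,190,360)); blobs("top",(340,560,150,290)); look()
G=manip.state()["tool_pos"]+np.array([0,0,.019])
f=cv2.imread('pics/last_wrist.png').max(2); print("col dark rows", [(c,np.argwhere(f[60:300,c]<35)[:1].ravel()+60) for c in range(308,340,4)])
for th in (70,75,80,85):
    a=np.radians(th); X=G+[-.1*np.cos(a),0,-.1*np.sin(a)]; print(th,pix(X,P).round(1))
E
```

```text
t 49.2 tcp [ 0.5473 -0.3721  0.248 ] toolx deg -179.93 F [ 0.6235  0.062  -0.1258] w 0.141 g 67.8
wrist red [282.8 218.3] area 641 box [271 195  24  47] rect 15.2 47.1 16.2
wrist blue [300.9 215.4] area 647 box [291 193  21  47] rect 15.4 47.1 8.4
wrist green [323.2 317.7] area 1206 box [308 289  30  55] rect 54.1 28.7 87.5
side red [401.3 281.3] area 149 box [394 271  16  21] rect 6.6 23.0 35.0
side blue [396.1 276.6] area 128 box [388 266  17  22] rect 5.8 23.0 34.5
top red [501.5 197.5] area 81 box [494 190  15  16] rect 5.5 19.7 38.7
top blue [492.5 198. ] area 120 box [485 190  16  17] rect 6.1 19.9 41.6
top green [530.1 186.2] area 128 box [519 179  21  17] rect 7.8 22.6 45.0
red shift px [-13 -35] score 0.46 pos [0.756  0.1228]
black shift px [  9 -35] score 0.44 pos [0.6462 0.0571]
white shift px [ 20 -27] score 0.31 pos [0.4933 0.0355]
yelA shift px [ 35 -18] score 0.43 pos [ 0.5904 -0.1186]
yelB shift px [-35 -35] score 0.27 pos [0.5258 0.0466]
mug shift px [ 10 -12] score 0.53 pos [ 0.5604 -0.4234]
col dark rows [(308, array([145])), (312, array([144])), (316, array([148])), (320, array([179])), (324, array([178])), (328, array([180])), (332, array([185])), (336, array([239]))]
70 [322.3 166. ]
75 [322.2 176.2]
80 [322.2 186.5]
85 [322.1 196.8]
```

Request:
send_rows(
  increments=[
    {"dx": 0, "dy": 0, "yaw": 0, "dz": 0.1, "claw": 1},
    {"dx": 0, "dy": 0, "yaw": 0, "dz": 0.17, "claw": 1},
    {"dx": 0, "dy": 0, "yaw": 0, "dz": 0.22, "claw": 1},
    {"dx": 0, "dy": 0, "yaw": 0, "dz": 0.25, "claw": 1},
    {"dx": 0, "dy": 0, "yaw": 0, "dz": 0.25, "claw": 1},
    {"dx": 0, "dy": 0, "yaw": 0, "dz": 0.25, "claw": 0.4},
    {"dx": 0, "dy": 0, "yaw": 0, "dz": 0.25, "claw": 0.4},
    {"dx": 0, "dy": 0, "yaw": 0, "dz": 0.25, "claw": 0.4},
    {"dx": 0, "dy": 0, "yaw": 0, "dz": 0.15, "claw": 0.4},
    {"dx": 0, "dy": 0, "yaw": 0, "dz": 0.05, "claw": 0.4},
    {"dx": 0, "dy": 0, "yaw": 0, "dz": 0, "claw": 0.4},
    {"dx": 0, "dy": 0, "yaw": 0, "dz": 0, "claw": 0.4},
  ],
)

```text
time: 50.9
tool_pos: [0.5482, -0.3745, 0.2522]
tool_rot: [0.003, 0.0, 1.0, -0.002]
contact_force: [0.4, -0.8, -0.0]
gripper_width: 0.297
grasp_force: 0.0
```

```bash
python3 - <<'E'
from h import *
go(); blobs("wrist"); blobs("side",(280,440,190,360)); blobs("top",(340,560,150,290))
E
```

```text
t 50.9 tcp [ 0.5482 -0.3745  0.2522] toolx deg 179.98 F [ 0.3744 -0.8101 -0.0482] w 0.297 g 0.0
wrist red [284.3 214.5] area 628 box [273 192  23  45] rect 15.0 45.9 15.7
wrist blue [301.1 214.2] area 578 box [292 191  19  47] rect 14.5 47.3 8.6
wrist green [316.6 208.1] area 636 box [306 186  20  44] rect 16.3 44.1 8.1
side red [401.6 282.1] area 143 box [394 272  16  21] rect 6.4 22.7 34.7
side blue [396.4 277.6] area 115 box [389 267  17  22] rect 5.3 23.3 35.2
side green [389.8 272.6] area 133 box [383 263  15  20] rect 6.1 21.9 32.0
top red [502.2 197.9] area 66 box [495 191  15  15] rect 4.1 19.1 38.7
top blue [498.4 192.7] area 31 box [495 190   7   7] rect 5.7 4.9 45.0
top green [488.7 201.5] area 122 box [479 194  19  16] rect 7.1 19.8 45.0
```

Request:
send_rows(
  increments=[
    {"dx": 0, "dy": 0, "yaw": 0, "dz": -0.1, "claw": 0.4},
    {"dx": 0.15, "dy": 0.9, "yaw": 0, "dz": -0.1, "claw": 0.4},
    {"dx": 0.15, "dy": 0.9, "yaw": 0, "dz": -0.1, "claw": 0.4},
    {"dx": 0.15, "dy": 0.9, "yaw": 0, "dz": -0.1, "claw": 0.4},
    {"dx": 0.15, "dy": 0.9, "yaw": 0, "dz": -0.1, "claw": 0.4},
    {"dx": 0.15, "dy": 0.9, "yaw": 0, "dz": -0.1, "claw": 0.4},
    {"dx": 0.15, "dy": 0.9, "yaw": 0, "dz": -0.1, "claw": 0.4},
    {"dx": 0.15, "dy": 0.9, "yaw": 0, "dz": -0.1, "claw": 0.4},
    {"dx": 0.15, "dy": 0.9, "yaw": 0, "dz": -0.1, "claw": 0.4},
    {"dx": 0.15, "dy": 0.9, "yaw": 0, "dz": -0.1, "claw": 0.4},
  ],
)

```text
time: 52.3
tool_pos: [0.4712, 0.0777, 0.2962]
tool_rot: [-0.002, -0.001, 1.0, -0.0]
contact_force: [0.1, 0.6, -0.7]
gripper_width: 0.301
grasp_force: 0.0
```

Request:
send_rows(
  increments=[
    {"dx": 0.4, "dy": 0.98, "yaw": 0, "dz": 0, "claw": 0.4},
    {"dx": 0.4, "dy": 0.98, "yaw": 0, "dz": 0, "claw": 0.4},
    {"dx": 0.4, "dy": 0.98, "yaw": 0, "dz": 0, "claw": 0.4},
    {"dx": 0.4, "dy": 0.98, "yaw": 0, "dz": 0, "claw": 0.4},
    {"dx": 0.4, "dy": 0.98, "yaw": 0, "dz": 0, "claw": 0.4},
    {"dx": 0.4, "dy": 0.98, "yaw": 0, "dz": 0, "claw": 0.4},
    {"dx": 0.4, "dy": 0.98, "yaw": 0, "dz": 0, "claw": 0.4},
    {"dx": 0.4, "dy": 0.98, "yaw": 0, "dz": 0, "claw": 0.4},
    {"dx": 0.4, "dy": 0.98, "yaw": 0, "dz": 0, "claw": 0.4},
    {"dx": 0.4, "dy": 0.98, "yaw": 0, "dz": 0, "claw": 0.4},
    {"dx": 0.4, "dy": 0.98, "yaw": 0, "dz": 0, "claw": 0.4},
  ],
)

```text
time: 53.68
tool_pos: [0.2735, 0.5655, 0.2972]
tool_rot: [-0.0, 0.001, 1.0, -0.001]
contact_force: [-0.0, 0.4, 0.2]
gripper_width: 0.301
grasp_force: 0.0
```

```bash
python3 - <<'E'
from h import *
go(); look(); t=cv2.imread('pics/now.png'); s=manip.grab_frame("side")[:,:,::-1]
c=np.zeros((600,800,3),np.uint8)
c[:300]=cv2.resize(t[90:270,100:580],(800,300),interpolation=cv2.INTER_CUBIC)
c[300:,:400]=cv2.resize(s[120:240,220:380],(400,300),interpolation=cv2.INTER_CUBIC)
c[300:,400:]=cv2.resize(s[230:350,310:470],(400,300),interpolation=cv2.INTER_CUBIC)
cv2.imwrite('pics/final.png',c)
E
```

```text
t 53.67 tcp [0.2735 0.5655 0.2972] toolx deg 179.89 F [-0.0471  0.3584  0.1669] w 0.301 g 0.0
red shift px [-13 -35] score 0.44 pos [0.756  0.1228]
black shift px [ 10 -35] score 0.44 pos [0.6462 0.055 ]
white shift px [ 19 -27] score 0.31 pos [0.4933 0.0376]
yelA shift px [ 35 -18] score 0.43 pos [ 0.5904 -0.1186]
yelB shift px [ 18 -31] score 0.26 pos [ 0.5152 -0.0656]
mug shift px [0 0] score 0.56 pos [ 0.534 -0.399]
```

View pics/final.png

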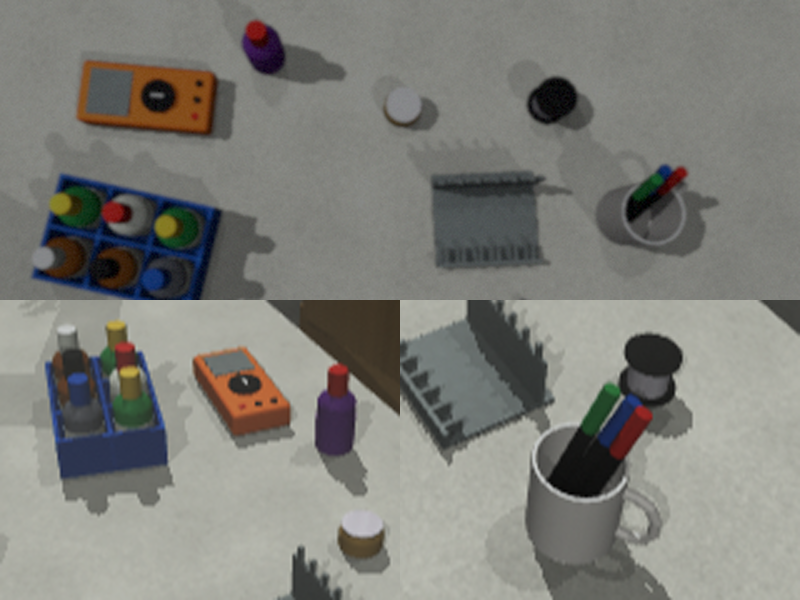

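The final picture shows all six cells holding an upright bottle, with the grey one unmoved. The three pens are in the standing mug with caps up, and the meter, spool, tin and look-alikes are untouched.

```bash
python3 -c "
from plant import manip
print(manip.job_done())"
```

```text
the job is handed in; nothing more can be done
None
```

Job handed in at about 54 s: all five loose bottles stand in the free crate cells, the three pens are in the mug tip down and cap up, and I saw nothing else moved in the final picture; the hand-in gave no verdict.

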